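# Set out a microscope reading place

## Task

Get the microscope reading place ready: the stain reference card was left face down on the sloping drainer to dry, so swing out the leg on its back all the way and stand the card upright on that leg in the middle of the rubber mat, square to it, its colour swatches facing the mat's yellow edge, away from the robot where the reader sits. Pack every slide box, eyepiece tin and oil bottle you find on the bench into the long light-blue tray, side by side, each standing upright with its foot flat on the tray's floor. Leave the tally counter, wash bottle and beaker where they are.

Things in the scene. Friction and masses are not known exactly. Their poses are not given: they have to be found in the camera images.
- card_center (a point): centre of the stain reference card: a white rigid plate 150 mm tall x 58 mm wide x 10 mm thick, 250 g with its leg; point half-way through its thickness. Its x axis points along the card to its top edge (blue band), y along its width, z out of its back, where the leg is; the colour swatches are on the other side (-z). It starts face down on the 45 degree slope of the drainer, top edge uphill and away from the robot, with its lower edge against the lip
- card_base (a point): middle of the card's lower edge on the back side, 75 mm from card_center against the card's x and 5 mm along its z; the card rests on this edge when it stands
- leg_hinge (a point): hinge line of the leg, which runs along the card's y, on the card's back: 35 mm towards the top from card_center and 12 mm along its z
- leg_foot (a point): centre of the orange foot of the leg: a round bar 12 mm in diameter and 28 mm long along the card's y, at the free end of the black leg (16 x 6 mm bar), 102 mm from leg_hinge. Folded, the leg lies along the card's back towards the lower edge and the foot touches the back, 8 mm from the lower edge
- leg (a joint): opening angle of the leg from the card's back: 0 folded, 0.64 rad swung out fully against its stop. A stiffish hinge (0.04 N m): the leg stays where it is left. Opening turns the foot away from the card's back. With the leg at its stop the card stands leaning back 0.32 rad (18 degrees) from upright, its foot about 75 mm behind its lower edge
- drainer: sloping drainer of sheet steel on a wire frame 135 x 70 mm at the bench and under 46 mm wide at the top, about 105 mm high, fixed; origin under its middle on the bench, x points away from the robot and uphill. The sheet, 46 mm wide (narrower than the card) and 118 mm long, rises at 45 degrees; the lip at its low end stands 8 mm above the sheet. The card's upper 32 mm stick out beyond the sheet
- mat: teal rubber mat, 180 (x) x 130 (y) x 3 mm thick, fixed on the bench; origin under its centre, x points to its yellow-striped edge, roughly away from the robot
- tray: long light-blue open tray, fixed; inside 256 mm long (its x) x 54 mm wide (its y), walls 24 mm high over the bench and 4 mm thick, floor 4 mm thick; origin under its centre on the bench. All six things together take up 234 mm of its length
- slidebox_red_mid (a point): slide box, white plastic with a red upper part, standing upright; 40 (its x) x 34 (its y) x 86 mm tall, 130 g or so; point at its centre, half-way up; z is up. None when it is not there this time
- slidebox_green_mid (a point): slide box, white plastic with a green upper part, standing upright; 40 (its x) x 34 (its y) x 86 mm tall, 130 g or so; point at its centre, half-way up; z is up. None when it is not there this time
- slidebox_yellow_mid (a point): slide box, white plastic with a yellow upper part, standing upright; 40 (its x) x 34 (its y) x 86 mm tall, 130 g or so; point at its centre, half-way up; z is up. None when it is not there this time
- tin_a_mid (a point): eyepiece tin, plain round aluminium tin with a black screw lid and a blue spot on top; 48 mm diameter, 50 mm tall, 160 g or so; point at its centre, half-way up. None when it is not there this time
- tin_b_mid (a point): eyepiece tin, plain round aluminium tin with a black screw lid and a yellow spot on top; 48 mm diameter, 50 mm tall, 160 g or so; point at its centre, half-way up. None when it is not there this time
- oil_mid (a point): immersion oil bottle, straight amber cylinder with a white cap of the same width; 36 mm diameter, 76 mm tall, 90 g or so; point at its centre, half-way up. None when it is not there this time
- counter: grey tally counter with buttons, 75 x 110 x 40 mm, bystander; origin under its centre
- washbottle: white wash bottle with red cap, 66 mm diameter, 160 mm tall, bystander; origin under its centre
- beaker: glass beaker, 70 mm diameter, 90 mm tall, bystander; origin under its centre
Mind the look-alikes: they are no part of the job. What is shaped like the part that bears card_center but purple or turquoise is not meant.

How it is judged:
On the way, in this order (a step that is already met when the one before it is completed fails the run):
1. the leg is swung out (value of joint leg above 0.54 rad), for 0.2 s.
2. the card stands on its leg on the mat, let go (value of joint leg above 0.54 rad and angle between card_center's own x axis and vertical below 0.5 rad and height (world z) of card_center above 0.06 m and height (world z) of leg_foot below 0.016 m and height (world z) of card_base below 0.012 m and x of card_base in the frame of mat between 0 and 0.085 m and x of leg_foot in the frame of mat between -0.085 and 0 m and y of card_base in the frame of mat between -0.04 and 0.04 m and y of leg_foot in the frame of mat between -0.05 and 0.05 m and angle between the y axis of card_center and the y axis of mat, either way round below 0.4 rad and linear speed of card below 0.03 m/s and contact force between card and the fingers below 0.1 N), for 0.3 s.
At the end, for the whole second after the job is handed in: Leg out (over 0.54 rad); card at rest, let go, leaning under 0.5 rad, lower edge on the mat's yellow half and foot on the other half, within 40 mm (foot 50) of its centre line, square within 0.4 rad. Each item there is in the tray, at rest, foot within 5 mm of the floor, upright within 0.15 rad (all of step 2 and x of slidebox_red_mid in the frame of tray between -0.128 and 0.128 m and y of slidebox_red_mid in the frame of tray between -0.027 and 0.027 m and z of each of slidebox_red_mid, slidebox_green_mid, slidebox_yellow_mid in the frame of tray below 0.052 m and angle between each of slidebox_red_mid, slidebox_green_mid, slidebox_yellow_mid, tin_a_mid, tin_b_mid, oil_mid's own z axis and vertical below 0.15 rad and linear speed of each of slidebox_red, slidebox_green, slidebox_yellow, tin_a, tin_b, oil below 0.03 m/s and x of slidebox_green_mid in the frame of tray between -0.128 and 0.128 m and y of slidebox_green_mid in the frame of tray between -0.027 and 0.027 m and x of slidebox_yellow_mid in the frame of tray between -0.128 and 0.128 m and y of slidebox_yellow_mid in the frame of tray between -0.027 and 0.027 m and x of tin_a_mid in the frame of tray between -0.128 and 0.128 m and y of tin_a_mid in the frame of tray between -0.027 and 0.027 m and z of each of tin_a_mid, tin_b_mid in the frame of tray below 0.034 m and x of tin_b_mid in the frame of tray between -0.128 and 0.128 m and y of tin_b_mid in the frame of tray between -0.027 and 0.027 m and x of oil_mid in the frame of tray between -0.128 and 0.128 m and y of oil_mid in the frame of tray between -0.027 and 0.027 m and z of oil_mid in the frame of tray below 0.047 m); the robot touches nothing.
It fails at once if the tally counter is shifted by more than 30 mm (distance of counter from where it was at the start of the episode above 0.03 m).
It fails at once if the wash bottle is shifted by more than 30 mm (distance of washbottle from where it was at the start of the episode above 0.03 m).
It fails at once if the beaker is shifted by more than 30 mm (distance of beaker from where it was at the start of the episode above 0.03 m).
Of slidebox_red, slidebox_green, slidebox_yellow, tin_a, tin_b, oil only 4 to 6 are there at a start; the rules pass over those that are not, and their reading is None.
At some moment in a run one of tin_a, tin_b may be knocked a few centimetres aside while the robot is not near it.
It also fails if it takes over 210 s, if anything falls off the work surface, if the arm or the gripper's body presses on something with over 40 N, if the wrist force passes 120 N, or if a joint passes its speed limit or range.

## Robot

A 6-joint arm with a two-finger parallel gripper is mounted at the origin on the work surface. World frame = base frame: x ahead of the robot, y to its left, z up, the work surface at z = 0. Lengths are in m, angles in rad, forces in N, time in s.
With the tool pointing down it reaches from about 0.35 to 0.975 m from the base axis. Payload 4.9 kg.
Tool frame: the origin (TCP) lies at the very end of the fingers, on their centre line; the grasp point (between the pads) lies 19 mm behind it; y points along the fingers, z is the direction in which the jaws open and shut, and the axes are right-handed (so a half turn about y gives the same grasp; the last joint's range is limited). The gripper opens to 85 mm and grips with 20 to 120 N. Pads are 22 mm wide; open, the fingers measure 114 mm over their backs; the gripper's body (76 mm by 85 mm) begins 54 mm behind the grasp point. The pads swing forward as they close: fully open they stand 13 mm farther back than shut.
Start: joints at [-1.303, 0.053, 1.613, -0, 1.476, -0.119], TCP at [0.236, -0.579, 0.231] pointing down, gripper open.
Joint ranges: [-3.01, 3.01], [-1.01, 2.22], [0.06, 2.58], [-1.02, 4.17], [0.09, 2.62], [-3.14, 3.14]. Speed limits (rad/s): [2.57, 2.57, 3.14, 3.14, 3.14, 3.14].

## Interface

Orientations are given as a rotation vector (axis times angle).
In Python, from station import monitor, viewer, ticket gives the robot as it stands.
- The arm moves only by the tool servo_tool, never from a script. Its argument "commands" is one flat list of numbers, 7 for each row, row after row: the turn, a rotation vector about the tool's x, y, z in rad, then the shift along the tool's x, y, z in cm, then the opening, from 0 (shut) to 1 (fully open). In form: [rx, ry, rz, dx, dy, dz, claw, rx, ry, rz, dx, dy, dz, claw, ...]. A call has 1 to 20 rows; each row shifts and turns the pose as measured when the row begins, along the tool's axes as they then stand; what a row does not reach is not made up. A row lasts 1/10 s, in which the tool goes at most 50 mm and 8.59 degrees, less where a joint would pass 70% of its speed; a pose out of reach is approached as far as the arm can. A call is refused whole if a number of a shift passes 5 or a number of a turn 0.15, either way. A call with a gripper value outside its range is refused whole. The fingers move at their own pace and stop on an object; "grip_force" is the grip in N (left out, the last holds). Time passes only in rows, so rows that do not move let the fingers close. It gives the time, the measured TCP pose, the force and the opening at its end, in the units of the state.
- monitor.get_obs(): the state, without advancing time (a new reading comes with each control period).
- viewer.get_image(name): name is "scene" or "side" or "wrist"; returns a dict with "frame" (400x640x3 uint8, red, green, blue), "depth" (400x640 float32, m along the optical axis (not along the pixel's ray), 0 where there is no reading), "camera_matrix" (3x3 intrinsics, pixels), "cam_to_world" (4x4, takes a point from camera to world coordinates). Camera axes: x right, y down, z forward; pixel columns grow to the right and rows downward; lengths in m; the calibration is good to about 2 mm. A picture is of the moment at which its call begins.
- ticket.finish_job(): hands the job in, once; it reports no verdict.
The state is a dict: "t": time; "q": joint angles; "dq": joint speeds; "effort": joint torques, N m; "tool_pos": TCP position; "tool_rot": TCP orientation; "contact_force": force on the tool from outside, world axes, zero at the start; "wrist_torque": the same for the moment, N m; "opening": finger opening in m.
Only numpy, scipy, OpenCV 4.12 (cv2) and the standard library are available. Lean on these libraries where they do the work, as an engineer would, in place of code of your own. Each camera call takes 0.05 s, during which the arm holds its last target.

## Working session

There is one attempt and no reset: what is moved stays moved. The work goes in short steps, Python scripts to look and compute and a tool call to move; the robot and the scene stay as the last step left them, time stands still between calls to the robot, and variables do not carry over. Pictures are saved under pics/ and viewed, and the job is handed in when it is done.

Besides the shell and the picture viewer there is one more tool, called as name(argument=value, ...) on one line, values as JSON. servo_tool: Moves the arm, as the interface text tells. Its arguments: {"type":"object","properties":{"commands":{"type":"array","items":{"type":"number"}},"grip_force":{"type":"number"}},"required":["commands"]}

```bash
ls; mkdir -p pics
cat > h.py <<'E'
import numpy as np, cv2
from station import monitor, viewer, ticket
from scipy.spatial.transform import Rotation as R
def snap(name, fn=None):
    d=viewer.get_image(name)
    if fn: cv2.imwrite('pics/'+fn, d['frame'][:,:,::-1])
    np.savez('pics/%s_last.npz'%name, **{k:np.array(v) for k,v in d.items()})
    return d
def load(name): return np.load('pics/%s_last.npz'%name)
def pw(d,u,v,z=None):
    K=np.array(d['camera_matrix']);T=np.array(d['cam_to_world'])
    if z is None:
        dd=d['depth'][int(v),int(u)]
        return T[:3,:3]@(np.linalg.inv(K)@[u,v,1]*dd)+T[:3,3]
    r=T[:3,:3]@(np.linalg.inv(K)@[u,v,1]); o=T[:3,3]
    return o+r*(z-o[2])/r[2]
def cloud(d):
    K=np.array(d['camera_matrix']);T=np.array(d['cam_to_world'])
    v,u=np.mgrid[0:400,0:640]; D=d['depth']
    P=np.stack([(u-K[0,2])/K[0,0]*D,(v-K[1,2])/K[1,1]*D,D],-1)
    W=P@T[:3,:3].T+T[:3,3]; W[D<=0]=np.nan
    return W
def st():
    o=monitor.get_obs(); Rm=R.from_rotvec(o['tool_rot']).as_matrix()
    print('t',round(o['t'],2),'pos',np.round(o['tool_pos'],4),'F',np.round(o['contact_force'],1),'open',round(float(o['opening']),4)); print(np.round(Rm,3)); print('q',np.round(o['q'],2))
    return o,Rm
E
python3 - <<'E'
from h import *
st()
for n in ('scene','side','wrist'):
    d=snap(n,n+'0.png'); print(n,np.round(d['cam_to_world'],3).tolist(),np.round(d['camera_matrix'],1).tolist())
E
```

```text
pics
t 0.0 pos [ 0.2356 -0.5782  0.2301] F [ 0.  -0.9 -0. ] open 0.0855
[[-0.926 -0.001  0.377]
 [-0.377  0.002 -0.926]
 [-0.    -1.    -0.002]]
q [-1.3   0.05  1.61 -0.    1.48 -0.12]
scene [[-0.369, 0.703, -0.607, 1.308], [0.929, 0.282, -0.239, 0.388], [0.003, -0.653, -0.758, 1.009], [0.0, 0.0, 0.0, 1.0]] [[488.8, 0.0, 325.0], [0.0, 488.8, 192.6], [0.0, 0.0, 1.0]]
side [[0.981, -0.155, 0.117, 0.443], [-0.193, -0.736, 0.649, -0.798], [-0.015, -0.659, -0.752, 1.102], [0.0, 0.0, 0.0, 1.0]] [[484.8, 0.0, 320.8], [0.0, 484.8, 195.1], [0.0, 0.0, 1.0]]
wrist [[0.378, -0.885, -0.272, 0.305], [-0.926, -0.362, -0.11, -0.55], [-0.001, 0.293, -0.956, 0.372], [0.0, 0.0, 0.0, 1.0]] [[306.3, 0.0, 319.8], [0.0, 306.3, 195.9], [0.0, 0.0, 1.0]]
```

View pics/scene0.png

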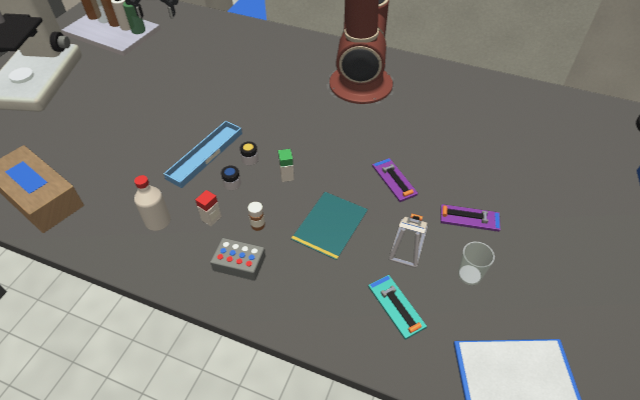

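View pics/side0.png

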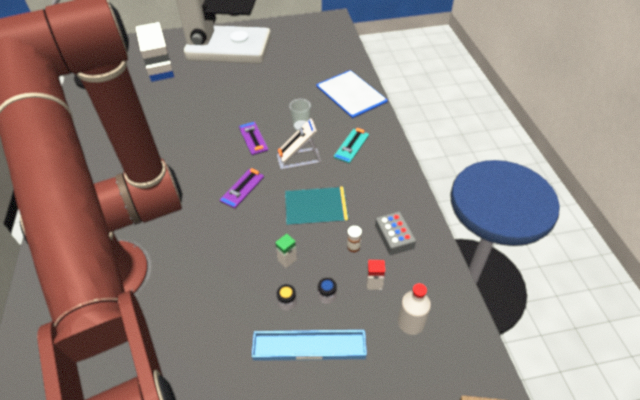

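View pics/wrist0.png

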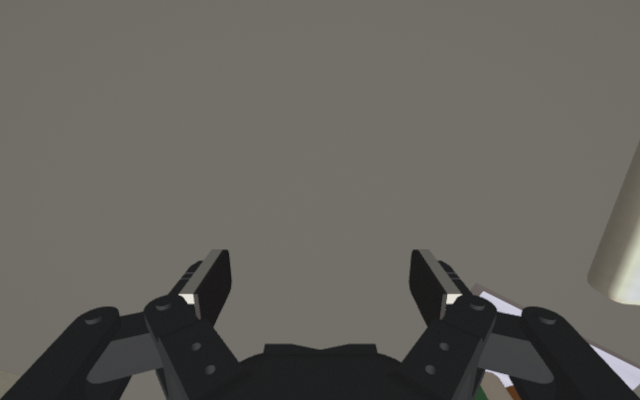

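The scene shows the white card on the wire drainer at scene (412,225) / side (297,142). The look-alikes are purple at scene (395,180) and (470,217), and turquoise at (397,305). Five items are present: red box (208,207), green box (287,165), blue-spot tin (230,175), yellow-spot tin (249,151) and oil (256,215). I see no yellow slide box. I'll measure these and take an enlarged crop.

```bash
cat > meas.py <<'E'
from h import *
def run(show=True):
    A=[]
    for n in ('scene','side'):
        d=load(n); W=cloud(d); rgb=d['frame']; hsv=cv2.cvtColor(rgb,cv2.COLOR_RGB2HSV)
        ok=(W[...,0]>0.15)&(W[...,0]<1.1)&(np.abs(W[...,1])<0.9)&(W[...,2]<0.3)
        m=((W[...,2]>0.012)&ok).astype(np.uint8)
        k,l,s,c=cv2.connectedComponentsWithStats(m)
        for i in range(1,k):
            if s[i,4]<60: continue
            p=W[l==i]
            top=np.nanpercentile(p[:,2],97)
            t=p[p[:,2]>top-0.006]
            rc=cv2.minAreaRect(t[:,:2].astype(np.float32)*1000)
            print(n,'px',np.round(c[i]),'n',s[i,4],'top',round(top,3),'topctr',np.round(rc[0],0),'size',np.round(rc[1],0),'ang',round(rc[2],1),'col',np.median(rgb[l==i],axis=0))
if __name__=='__main__': run()
E
python3 - <<'E'
from h import *
import meas; meas.run()
d=load('scene');f=d['frame'][:,:,::-1]
a=cv2.resize(f[190:280,370:450],None,fx=6,fy=6,interpolation=cv2.INTER_CUBIC)
cv2.imwrite('pics/c1.png',a)
d=load('side');f=d['frame'][:,:,::-1]
cv2.imwrite('pics/c2.png',cv2.resize(f[90:190,240:380],None,fx=5.5,fy=5.5,interpolation=cv2.INTER_CUBIC))
for n in('scene','side'):
    d=load(n); hsv=cv2.cvtColor(d['frame'],cv2.COLOR_RGB2HSV); W=cloud(d)
    print(n)
    for nm,lo,hi in(('teal',(80,120,50),(98,255,140)),('lblue',(95,80,130),(112,255,255)),('yel',(22,120,120),(33,255,255))):
        m=cv2.inRange(hsv,lo,hi); k,l,s,c=cv2.connectedComponentsWithStats(m)
        for i in range(1,k):
            if s[i,4]<40: continue
            p=W[l==i]; p=p[~np.isnan(p[:,0])]; 
            if len(p)<30: continue
            rc=cv2.minAreaRect(p[:,:2].astype(np.float32)*1000)
            print(nm,np.round(c[i]),s[i,4],np.round(rc[0]),np.round(rc[1]),round(rc[2],1),'z',np.round(np.percentile(p[:,2],[5,50,95]),3))
E
```

```text
scene px [136.   8.] n 142 top 0.298 topctr [ 268. -625.] size [28. 26.] ang 64.0 col [40.  44.  41.5]
scene px [171.   7.] n 139 top 0.299 topctr [ 221. -526.] size [17. 41.] ang 19.5 col [42. 43. 42.]
scene px [360.  60.] n 1909 top 0.297 topctr [214.  56.] size [54. 88.] ang 18.4 col [66. 45. 43.]
scene px [16. 46.] n 78 top 0.224 topctr [ 483. -895.] size [44. 15.] ang 11.2 col [30.  29.5 30. ]
scene px [41. 99.] n 277 top 0.054 topctr [ 495. -891.] size [64. 19.] ang 1.8 col [128. 124. 112.]
scene px [201. 153.] n 681 top 0.026 topctr [ 495. -308.] size [ 68. 266.] ang 78.6 col [ 83. 110. 123.]
scene px [248. 151.] n 303 top 0.053 topctr [ 463. -180.] size [46. 45.] ang 32.9 col [90. 84. 63.]
scene px [ 35. 188.] n 4089 top 0.083 topctr [ 801. -639.] size [248. 120.] ang 72.9 col [159. 133. 105.]
scene px [285. 163.] n 381 top 0.088 topctr [481. -55.] size [42. 34.] ang 34.3 col [ 90. 126. 106.]
scene px [397. 180.] n 277 top 0.023 topctr [395. 241.] size [118.  33.] ang 48.4 col [63. 47. 63.]
scene px [230. 176.] n 335 top 0.053 topctr [ 565. -182.] size [45. 47.] ang 69.3 col 
[... 3622 characters left out ...]
 66.] 2.4 z [-0.65  -0.597 -0.544]
lblue [369.  15.] 71 [1360. 2251.] [57. 76.] 85.5 z [-0.649 -0.62  -0.561]
lblue [425.  11.] 53 [1763. 2245.] [93. 63.] 13.1 z [-0.652 -0.632 -0.598]
lblue [352. 103.] 254 [814. 627.] [173. 261.] 25.8 z [-0.002  0.008  0.013]
lblue [342. 158.] 60 [710. 291.] [18. 50.] 51.6 z [0.003 0.008 0.011]
lblue [506. 199.] 6180 [1248.  148.] [343. 345.] 2.3 z [-0.147 -0.142 -0.137]
lblue [327. 285.] 85 [ 564. -183.] [26. 25.] 47.1 z [0.046 0.049 0.052]
lblue [310. 343.] 1299 [ 496. -305.] [ 79. 267.] 79.1 z [0.    0.013 0.023]
yel [344. 203.] 82 [674. 110.] [124.   8.] 83.2 z [-0.003  0.001  0.005]
yel [286. 292.] 116 [ 461. -181.] [32. 32.] 65.9 z [0.044 0.048 0.052]
```

View pics/c1.png

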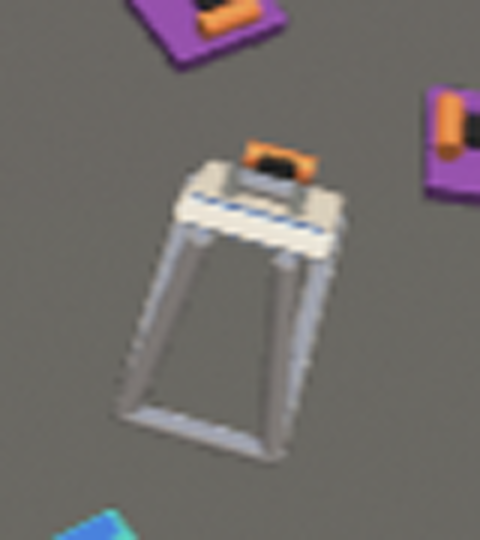

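View pics/c2.png

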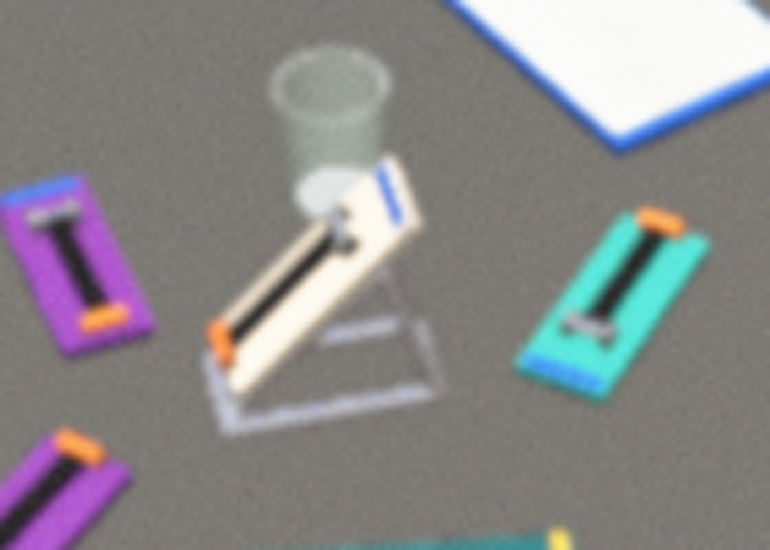

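Run:
```python
from h import *
d0=load('side');W=cloud(d0)
# card points: fit plane
for n in('side','scene'):
    d=load(n);W=cloud(d);rgb=d['frame'].astype(int)
    m=(abs(W[...,0]-0.58)<0.09)&(abs(W[...,1]-0.325)<0.06)&(W[...,2]>0.02)
    hs=cv2.cvtColor(d['frame'],cv2.COLOR_RGB2HSV)
    white=m&(hs[...,2]>150)&(hs[...,1]<50)
    org=m&(hs[...,0]>4)&(hs[...,0]<18)&(hs[...,1]>150)
    blk=m&(hs[...,2]<70)
    blue=m&(hs[...,0]>105)&(hs[...,0]<125)&(hs[...,1]>100)
    for nm,k in(('white',white),('org',org),('blk',blk),('blue',blue)):
        p=W[k]; 
        if len(p)<4: continue
        print(n,nm,len(p),'mean',np.round(p.mean(0),4),'min',np.round(np.percentile(p,3,axis=0),3),'max',np.round(np.percentile(p,97,axis=0),3))
        if nm=='white':
            c=p.mean(0);u,s,v=np.linalg.svd(p-c);print(np.round(v,3),np.round(s,3))
            for ax in v[:2]: print(np.round(np.percentile((p-c)@ax,[1,99]),3))
```

```text
side white 477 mean [0.575  0.3134 0.0851] min [0.522 0.293 0.03 ] max [0.624 0.348 0.13 ]
[[-0.7   -0.1   -0.707]
 [-0.147  0.989  0.005]
 [-0.699 -0.107  0.707]] [0.951 0.368 0.104]
[-0.069  0.083]
[-0.024  0.04 ]
side org 14 mean [0.5168 0.3199 0.0435] min [0.513 0.307 0.039] max [0.52  0.332 0.047]
side blk 16 mean [0.5544 0.32   0.0799] min [0.527 0.313 0.055] max [0.579 0.324 0.104]
side blue 5 mean [0.6173 0.3286 0.1283] min [0.616 0.321 0.124] max [0.618 0.342 0.131]
scene white 250 mean [0.6044 0.3267 0.111 ] min [0.531 0.3   0.042] max [0.631 0.354 0.136]
[[ 0.728 -0.004  0.686]
 [-0.062  0.996  0.071]
 [ 0.683  0.094 -0.724]] [0.594 0.278 0.116]
[-0.11   0.035]
[-0.03   0.028]
scene org 22 mean [0.522  0.3246 0.0454] min [0.514 0.313 0.04 ] max [0.54  0.336 0.061]
scene blk 15 mean [0.5547 0.3269 0.0791] min [0.534 0.321 0.058] max [0.575 0.332 0.1  ]
```

The crops confirm it. The white plate at scene crop (260,210) / side crop (310,280) lies on the wire drainer with a blue top band, black leg and orange foot. The others are purple or turquoise, so they are not meant. I'll write a move planner next: one constant local row, repeated.

```bash
cat >> h.py <<'E'
from scipy.linalg import expm, logm
def frame(y,z):
    y=np.array(y,float);y/=np.linalg.norm(y);z=np.array(z,float);z-=y*(y@z);z/=np.linalg.norm(z)
    return np.stack([np.cross(y,z),y,z],1)
def plan(p,Rt=None,N=None,vmax=4.5,wmax=.14):
    o,Rm=st(); p=np.array(p,float)
    if Rt is None: Rt=Rm
    T0=np.eye(4);T0[:3,:3]=Rm;T0[:3,3]=o['tool_pos'];T1=np.eye(4);T1[:3,:3]=Rt;T1[:3,3]=p
    L=np.real(logm(np.linalg.inv(T0)@T1))
    if N is None:
        w=np.linalg.norm([L[2,1],L[0,2],L[1,0]]);v=np.linalg.norm(L[:3,3])*100
        N=int(max(1,np.ceil(w/wmax),np.ceil(v/vmax)))
    X=expm(L/N); rv=R.from_matrix(X[:3,:3]).as_rotvec()
    print('N',N,'row',np.round(rv,3).tolist(),np.round(X[:3,3]*100,2).tolist(),'| total d(local cm)',np.round((Rm.T@(p-o['tool_pos']))*100,2),'rot',np.round(R.from_matrix(Rm.T@Rt).as_rotvec(),3))
E
python3 - <<'E'
from h import *
plan([.45,.24,.30],frame([0,0,-1],[.14,-.98,0]))
E
```

```text
t 0.15 pos [ 0.2356 -0.5783  0.2303] F [-0.3  0.3 -0.5] open 0.0853
[[-0.926 -0.     0.377]
 [-0.377  0.002 -0.926]
 [-0.    -1.    -0.002]]
q [-1.3   0.05  1.61 -0.    1.48 -0.12]
N 19 row [0.0, 0.013, 0.0] [-2.24, -0.36, -3.86] | total d(local cm) [-50.73  -6.85 -67.71] rot [0.002 0.245 0.   ]
```

servo_tool(commands=[0,0.013,0,-2.24,-0.36,-3.86,1,0,0.013,0,-2.24,-0.36,-3.86,1,0,0.013,0,-2.24,-0.36,-3.86,1,0,0.013,0,-2.24,-0.36,-3.86,1,0,0.013,0,-2.24,-0.36,-3.86,1,0,0.013,0,-2.24,-0.36,-3.86,1,0,0.013,0,-2.24,-0.36,-3.86,1,0,0.013,0,-2.24,-0.36,-3.86,1,0,0.013,0,-2.24,-0.36,-3.86,1,0,0.013,0,-2.24,-0.36,-3.86,1,0,0.013,0,-2.24,-0.36,-3.86,1,0,0.013,0,-2.24,-0.36,-3.86,1,0,0.013,0,-2.24,-0.36,-3.86,1,0,0.013,0,-2.24,-0.36,-3.86,1,0,0.013,0,-2.24,-0.36,-3.86,1,0,0.013,0,-2.24,-0.36,-3.86,1,0,0.013,0,-2.24,-0.36,-3.86,1,0,0.013,0,-2.24,-0.36,-3.86,1,0,0.013,0,-2.24,-0.36,-3.86,1,0,0,0,0,0,0,1])

```text
t: 2.15
tool_pos: [0.4587, 0.2716, 0.2988]
tool_rot: [-0.131, 2.165, -2.146]
contact_force: [-0.4, -1.4, 0.5]
opening: 0.0856
```

Run:
```python
from h import *
snap('wrist','w1.png')
plan([.45,.24,.25],frame([.5,.07,-.86],[.14,-.98,0]))
```

```text
t 2.2 pos [0.4581 0.2699 0.2987] F [-0.2  0.2 -0.3] open 0.0855
[[-0.992  0.002  0.123]
 [-0.123  0.008 -0.992]
 [-0.003 -1.    -0.007]]
q [ 0.39 -0.21  1.75  0.01  1.6   1.84]
N 4 row [0.001, -0.005, 0.132] [0.54, 1.14, 0.72] | total d(local cm) [1.19 4.85 2.9 ] rot [ 0.004 -0.02   0.527]
```

View pics/w1.png

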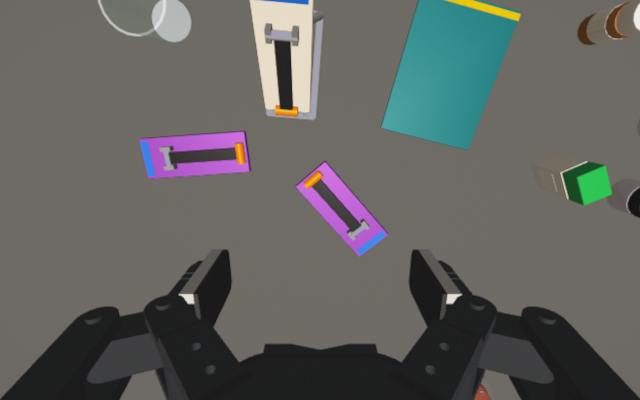

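The wrist view shows the white card at (285,60) with its orange foot at (287,111) and the hinge at (282,35). The mat is at (450,75). I'll measure the card and mat from here.

```bash
cat > card.py <<'E'
from h import *
def card(d, roi=None):
    W=cloud(d); hs=cv2.cvtColor(d['frame'],cv2.COLOR_RGB2HSV)
    m=(abs(W[...,0]-0.58)<0.1)&(abs(W[...,1]-0.325)<0.07)&(W[...,2]>0.02)
    org=m&(hs[...,0]>4)&(hs[...,0]<18)&(hs[...,1]>150)
    white=m&(hs[...,2]>150)&(hs[...,1]<70)&(W[...,2]>.03)
    blk=m&(hs[...,2]<60)&(W[...,2]>.04)
    p=W[white]; 
    # robust plane
    c=np.median(p,0)
    for _ in range(5):
        u,s,v=np.linalg.svd(p-p.mean(0),full_matrices=False); n=v[2]*np.sign(v[2][2]); c=p.mean(0)
        r=(p-c)@n; p=p[abs(r)<max(.002,1.5*r.std())]
    print('plane n',np.round(n,3),'c',np.round(c,4),'n pts',len(p),'rms',r.std().round(4))
    yc=np.cross(n,[-n[0],-n[1],0]);yc=np.cross([0,0,1],[ -n[0],-n[1],0]);yc/=np.linalg.norm(yc); xc=np.cross(yc,n)
    q=p-c
    print('xc',np.round(xc,3),'yc',np.round(yc,3),'x ext',np.round(np.percentile(q@xc,[.5,99.5]),4),'y ext',np.round(np.percentile(q@yc,[.5,99.5]),4))
    for nm,k in(('org',org),('blk',blk)):
        if k.sum()<4: continue
        a=W[k]; print(nm,k.sum(),'mean',np.round(a.mean(0),4),'local',np.round([(a.mean(0)-c)@xc,(a.mean(0)-c)@yc,(a.mean(0)-c)@n],4),'y ext',np.round(np.percentile((a-c)@yc,[2,98]),4),'x ext',np.round(np.percentile((a-c)@xc,[2,98]),4))
if __name__=='__main__':
    d=load('wrist'); card(d)
    W=cloud(d); hs=cv2.cvtColor(d['frame'],cv2.COLOR_RGB2HSV)
    m=cv2.inRange(hs,(80,120,50),(98,255,160)); m[:,:350]=0;m[160:]=0
    p=W[m>0]; rc=cv2.minAreaRect(p[:,:2].astype(np.float32)*1000); print('mat',rc)
    for u,v in((383,128),(467,149),(415,0),(505,20)): print(np.round(pw(d,u,v,.003),3))
E
python3 card.py
```

```text
plane n [-0.707 -0.031  0.707] c [0.5785 0.3266 0.0894] n pts 4184 rms 0.0007
xc [0.706 0.031 0.707] yc [-0.044  0.999  0.   ] x ext [-0.0826  0.0516] y ext [-0.0279  0.0292]
org 86 mean [0.5169 0.3237 0.0432] local [-0.0763 -0.0001  0.011 ] y ext [-0.013   0.0137] x ext [-0.0814 -0.0708]
blk 1064 mean [0.5445 0.3146 0.1323] local [ 0.0059 -0.0105  0.0547] y ext [-0.0664  0.0069] x ext [-0.0692  0.1453]
mat ((591.89306640625, 120.52960205078125), (127.11027526855469, 180.24501037597656), 82.64550018310547)
[0.51  0.192 0.003]
[0.496 0.068 0.003]
[0.669 0.181 0.003]
[0.661 0.063 0.003]
```

Run:
```python
from h import *
Rt=frame([.574,.025,-.819],[.044,-.999,0])
f=np.array([.521,.3241,.0402])
plan(f-0.07*Rt[:,1],Rt)
```

```text
t 2.2 pos [0.4581 0.2699 0.2987] F [-0.2  0.2 -0.3] open 0.0855
[[-0.992  0.002  0.123]
 [-0.123  0.008 -0.992]
 [-0.003 -1.    -0.007]]
q [ 0.39 -0.21  1.75  0.01  1.6   1.84]
N 5 row [0.006, 0.015, 0.122] [0.46, 4.1, -1.02] | total d(local cm) [-2.84 20.17 -4.78] rot [0.032 0.075 0.608]
```

servo_tool(commands=[0.006,0.015,0.122,0.46,4.1,-1.02,0.5,0.006,0.015,0.122,0.46,4.1,-1.02,0.5,0.006,0.015,0.122,0.46,4.1,-1.02,0.5,0.006,0.015,0.122,0.46,4.1,-1.02,0.5,0.006,0.015,0.122,0.46,4.1,-1.02,0.5,0,0,0,0,0,0,0.5])

```text
t: 2.8
tool_pos: [0.4841, 0.3166, 0.0981]
tool_rot: [0.57, 1.858, -1.835]
contact_force: [-1.5, -1.6, -1.1]
opening: 0.0422
```

Run:
```python
from h import *
snap('wrist','w2.png')
Rt=frame([.574,.025,-.819],[.044,-.999,0])
f=np.array([.521,.3241,.0402])
plan(f-0.07*Rt[:,1],Rt)
import card; card.card(load('wrist'))
```

```text
t 2.85 pos [0.4863 0.3176 0.1024] F [-0.3 -0.6  0.8] open 0.0425
[[-0.804  0.593  0.037]
 [-0.028  0.024 -0.999]
 [-0.594 -0.805 -0.003]]
q [ 0.6  -0.19  2.17 -0.53  0.68  2.47]
N 1 row [-0.001, -0.008, -0.024] [0.71, 0.08, -0.5] | total d(local cm) [ 0.71  0.08 -0.5 ] rot [-0.001 -0.008 -0.024]
plane n [-0.706 -0.031  0.707] c [0.5775 0.3272 0.0887] n pts 13460 rms 0.0007
xc [0.707 0.031 0.707] yc [-0.044  0.999  0.   ] x ext [-0.081   0.0573] y ext [-0.0285  0.0288]
org 287 mean [0.5158 0.3244 0.0432] local [-0.0758 -0.0001  0.0115] y ext [-0.0137  0.0135] x ext [-0.0802 -0.0706]
blk 3588 mean [0.5489 0.3245 0.0847] local [-0.0231 -0.0014  0.0175] y ext [-0.037   0.0154] x ext [-0.0679  0.02  ]
```

View pics/w2.png

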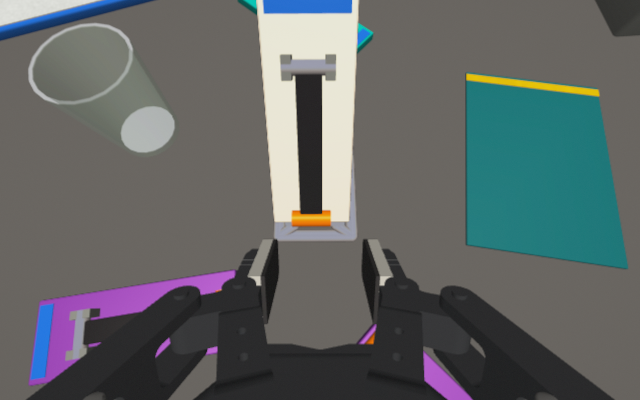

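The jaws straddle the foot line: orange foot at (311,218), pads at (262,280) and (376,280). I'll move in and grip the ends of the foot.

Run:
```python
from h import *
Rt=frame([.574,.025,-.819],[.044,-.999,0])
plan(np.array([.5213,.3248,.0381]),Rt,N=5)
```

```text
t 2.85 pos [0.4863 0.3176 0.1024] F [-0.3 -0.6  0.8] open 0.0425
[[-0.804  0.593  0.037]
 [-0.028  0.024 -0.999]
 [-0.594 -0.805 -0.003]]
q [ 0.6  -0.19  2.17 -0.53  0.68  2.47]
N 5 row [-0.0, -0.002, -0.005] [0.18, 1.46, -0.11] | total d(local cm) [ 0.98  7.27 -0.57] rot [-0.001 -0.008 -0.024]
```

servo_tool(commands=[0,-0.008,-0.024,0.98,0,-0.57,0.5,0,0,0,0,1.8,0,0.5,0,0,0,0,1.8,0,0.5,0,0,0,0,1.6,0,0.5,0,0,0,0,1,0,0.5,0,0,0,0,0,0,0.5])

```text
t: 3.45
tool_pos: [0.5268, 0.3283, 0.0668]
tool_rot: [0.57, 1.872, -1.827]
contact_force: [0.2, 1.0, -0.7]
opening: 0.0427
```

Run:
```python
from h import *
snap('wrist','w3.png')
Rt=frame([.574,.025,-.819],[.044,-.999,0])
plan(np.array([.5213,.3248,.0381]),Rt,N=1)
```

```text
t 3.5 pos [0.5271 0.3287 0.0677] F [-0.   0.6 -0.2] open 0.0427
[[-0.807  0.589  0.038]
 [-0.023  0.033 -0.999]
 [-0.589 -0.808 -0.013]]
q [ 0.57 -0.04  2.1  -0.55  0.59  2.49]
N 1 row [0.007, -0.012, -0.019] [2.22, 2.04, 0.41] | total d(local cm) [2.22 2.04 0.41] rot [ 0.007 -0.012 -0.019]
```

View pics/w3.png

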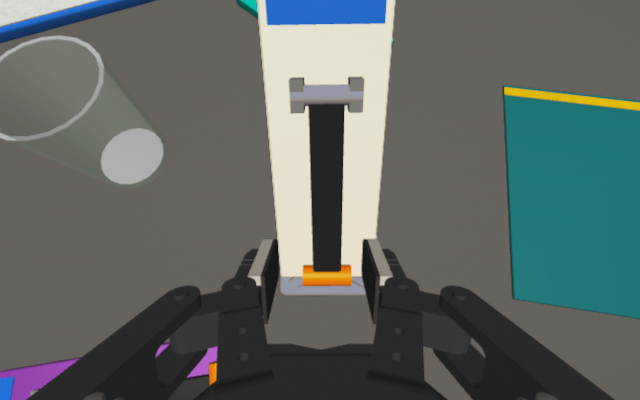

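servo_tool(commands=[0,-0.012,-0.019,1.5,0,0.4,0.5,0,0,0,0.7,0.5,0,0.5,0,0,0,0,0,0,0.5])

```text
t: 3.8
tool_pos: [0.512, 0.3246, 0.053]
tool_rot: [0.544, 1.876, -1.834]
contact_force: [-0.8, -0.1, -0.7]
opening: 0.0426
```

Run:
```python
from h import *
Rt=frame([.574,.025,-.819],[.044,-.999,0])
plan(np.array([.5213,.3248,.0381]),Rt,N=1)
```

```text
t 3.8 pos [0.512  0.3246 0.053 ] F [-0.8 -0.1 -0.7] open 0.0426
[[-0.817  0.574  0.048]
 [-0.035  0.034 -0.999]
 [-0.575 -0.818 -0.007]]
q [ 0.57 -0.04  2.13 -0.54  0.58  2.49]
N 1 row [0.009, -0.001, -0.001] [0.09, 1.75, 0.03] | total d(local cm) [0.09 1.75 0.03] rot [ 0.009 -0.001 -0.001]
```

servo_tool(commands=[0,0,0,0,0.9,0,0.5,0,0,0,0.1,0.6,0,0.5,0,0,0,0,0,0,0.5])

```text
t: 4.1
tool_pos: [0.5195, 0.3253, 0.0389]
tool_rot: [0.543, 1.876, -1.834]
contact_force: [-0.4, -1.2, -0.1]
opening: 0.0425
```

Run:
```python
from h import *
snap('wrist','w4.png')
Rt=frame([.574,.025,-.819],[.044,-.999,0])
plan(np.array([.5213,.3248,.0381]),Rt,N=1)
```

```text
t 4.15 pos [0.5195 0.3253 0.0391] F [-0.3 -0.   0.1] open 0.0424
[[-0.817  0.574  0.049]
 [-0.036  0.034 -0.999]
 [-0.575 -0.818 -0.007]]
q [ 0.57 -0.    2.11 -0.56  0.55  2.5 ]
N 1 row [0.009, 0.0, -0.001] [-0.08, 0.19, 0.06] | total d(local cm) [-0.08  0.19  0.06] rot [ 0.009  0.    -0.001]
```

View pics/w4.png

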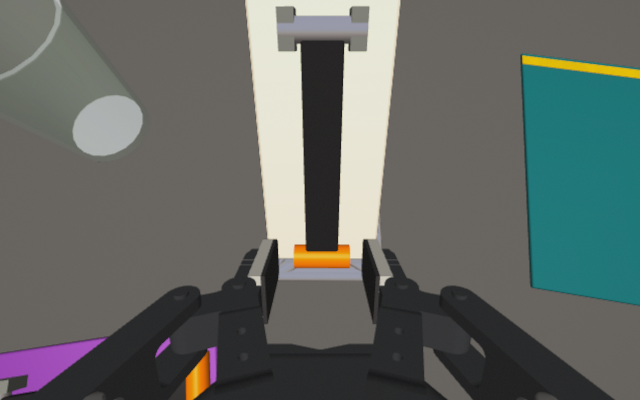

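servo_tool(commands=[0,0,0,0,0,0,0.2,0,0,0,0,0,0,0.2,0,0,0,0,0,0,0.2,0,0,0,0,0,0,0.2], grip_force=25)

```text
t: 4.55
tool_pos: [0.5195, 0.3249, 0.0392]
tool_rot: [0.543, 1.875, -1.836]
contact_force: [-1.7, -1.0, 0.9]
opening: 0.0268
```

Run:
```python
from h import *
snap('wrist','w5.png')
st()
```

```text
t 4.6 pos [0.5195 0.3249 0.0392] F [-1.8 -1.2  0.6] open 0.0266
[[-0.817  0.574  0.049]
 [-0.037  0.033 -0.999]
 [-0.575 -0.818 -0.006]]
q [ 0.57 -0.    2.11 -0.56  0.55  2.5 ]
```

View pics/w5.png

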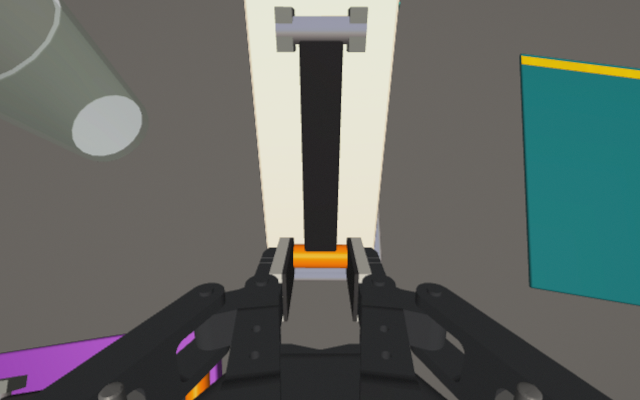

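Run:
```python
from h import *
o=monitor.get_obs();Rm=R.from_rotvec(o['tool_rot']).as_matrix();p=np.array(o['tool_pos'])
c=np.array([.5775,.3272,.0887]);n=np.array([-.706,-.031,.707]);xc=np.array([.707,.031,.707]);yc=np.array([-.044,.999,0])
hinge=c+(-.0085+.035)*xc+.007*n   # z from back = 12-5
print('hinge',hinge)
Q=R.from_rotvec(yc*.62).as_matrix()
plan(hinge+Q@(p-hinge),Q@Rm,N=14)
```

```text
hinge [0.5912935 0.3278045 0.1123845]
t 4.6 pos [0.5195 0.3249 0.0392] F [-1.8 -1.2  0.6] open 0.0266
[[-0.817  0.574  0.049]
 [-0.037  0.033 -0.999]
 [-0.575 -0.818 -0.006]]
q [ 0.57 -0.    2.11 -0.56  0.55  2.5 ]
N 14 row [-0.0, 0.0, -0.044] [0.07, -0.45, -0.0] | total d(local cm) [-0.79 -6.21 -0.05] rot [-0.     0.005 -0.62 ]
```

servo_tool(commands=[0,0,-0.044,0.07,-0.45,0,0.2,0,0,-0.044,0.07,-0.45,0,0.2,0,0,-0.044,0.07,-0.45,0,0.2,0,0,-0.044,0.07,-0.45,0,0.2,0,0,-0.044,0.07,-0.45,0,0.2,0,0,-0.044,0.07,-0.45,0,0.2,0,0,-0.044,0.07,-0.45,0,0.2,0,0,0,0,0,0,0.2])

```text
t: 5.4
tool_pos: [0.501, 0.3246, 0.0665]
tool_rot: [0.253, 2.058, -2.025]
contact_force: [-0.0, -0.2, -0.7]
opening: 0.0267
```

```bash
cat > leg.py <<'E'
from h import *
c=np.array([.5775,.3272,.0887]);n=np.array([-.706,-.031,.707]);xc=np.array([.707,.031,.707]);yc=np.array([-.044,.999,0])
hinge=c+(-.0085+.035)*xc+.007*n
p0=np.array([.5195,.3249,.0392]);R0=R.from_rotvec([.543,1.876,-1.836]).as_matrix()
def tgt(th,N,extra=0):
    Q=R.from_rotvec(yc*th).as_matrix(); plan(hinge+Q@(p0-hinge),Q@R0,N=N)
    p=np.array(monitor.get_obs()['tool_pos']); v=p-hinge;v0=p0-hinge
    print('angle now',np.arctan2(v@n,-(v@xc))-np.arctan2(v0@n,-(v0@xc)),'rad',np.hypot(v@n,v@xc),np.hypot(v0@n,v0@xc))
E
python3 - <<'E'
from leg import *
tgt(.62,8)
snap('wrist','w6.png')
import card; card.card(load('wrist'))
E
```

```text
t 5.4 pos [0.501  0.3246 0.0665] F [-0.  -0.2 -0.7] open 0.0267
[[-0.955  0.291  0.051]
 [-0.046  0.023 -0.999]
 [-0.292 -0.956 -0.009]]
q [ 0.51 -0.    1.98 -0.16  0.9   2.11]
N 8 row [0.0, 0.001, -0.038] [0.07, -0.37, 0.0] | total d(local cm) [ 0.2  -2.99  0.02] rot [ 0.002  0.007 -0.304]
angle now 0.3244937450881435 rad 0.10134972886673346 0.10259402579498086
plane n [-0.707 -0.03   0.707] c [0.5708 0.3276 0.082 ] n pts 16466 rms 0.0006
xc [0.706 0.03  0.707] yc [-0.043  0.999  0.   ] x ext [-0.0715  0.0437] y ext [-0.0284  0.0287]
org 549 mean [0.4999 0.3251 0.0722] local [-0.0571  0.0006  0.0433] y ext [-0.013   0.0146] x ext [-0.0633 -0.0494]
blk 42715 mean [0.5019 0.3234 0.1325] local [-0.0131 -0.0012  0.0845] y ext [-0.0577  0.0565] x ext [-0.0478  0.0269]
```

View pics/w6.png

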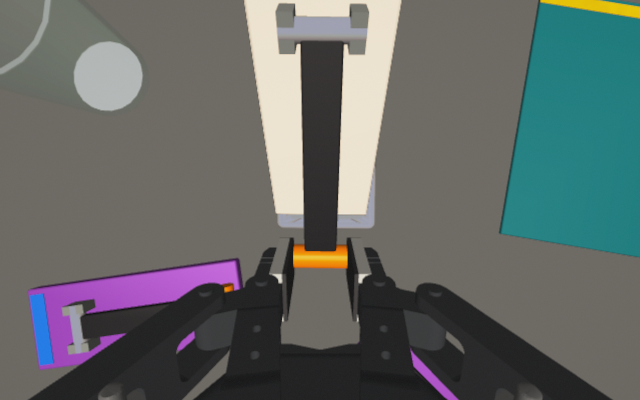

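The leg is opening (about 0.32 rad) and the card's plane hasn't moved. I'll continue to the stop.

servo_tool(commands=[0,0,-0.04,0.07,-0.4,0,0.2,0,0,-0.04,0.07,-0.4,0,0.2,0,0,-0.04,0.07,-0.4,0,0.2,0,0,-0.04,0.07,-0.4,0,0.2,0,0,-0.04,0.07,-0.4,0,0.2,0,0,-0.04,0.07,-0.4,0,0.2,0,0,-0.04,0.07,-0.4,0,0.2,0,0,0,0,0,0,0.2])

```text
t: 6.25
tool_pos: [0.4914, 0.324, 0.0905]
tool_rot: [-0.036, 2.193, -2.176]
contact_force: [-0.4, 0.4, 0.2]
opening: 0.0268
```

Run:
```python
from leg import *
tgt(.65,2)
snap('wrist','w7.png')
import card; card.card(load('wrist'))
```

```text
t 6.25 pos [0.4914 0.324  0.0905] F [-0.4  0.4  0.2] open 0.0268
[[-0.998  0.02   0.053]
 [-0.053  0.008 -0.999]
 [-0.02  -1.    -0.007]]
q [ 0.46  0.08  1.83 -0.    1.21  1.98]
N 2 row [-0.0, 0.005, -0.029] [0.07, -0.35, 0.01] | total d(local cm) [ 0.13 -0.71  0.02] rot [-0.001  0.009 -0.058]
angle now 0.5790818409809162 rad 0.10239421379126627 0.10259402579498086
plane n [-0.707 -0.031  0.707] c [0.5716 0.3277 0.0827] n pts 12715 rms 0.0005
xc [0.706 0.031 0.708] yc [-0.043  0.999  0.   ] x ext [-0.0726  0.0403] y ext [-0.0283  0.0287]
org 487 mean [0.493  0.324  0.0952] local [-0.0468 -0.0003  0.0645] y ext [-0.0133  0.0133] x ext [-0.0523 -0.043 ]
blk 41067 mean [0.5012 0.3235 0.1607] local [ 0.0054 -0.0011  0.105 ] y ext [-0.0578  0.0568] x ext [-0.0374  0.0291]
```

servo_tool(commands=[0,0,-0.03,0.07,-0.35,0,0.2,0,0,-0.03,0.07,-0.35,0,0.2,0,0,0,0,0,0,0.2,0,0,0,0,0,0,0.2])

```text
t: 6.7
tool_pos: [0.4901, 0.3238, 0.0956]
tool_rot: [-0.095, 2.215, -2.203]
contact_force: [0.4, -0.3, 0.4]
opening: 0.0268
```

Run:
```python
from leg import *
tgt(.68,2)
snap('wrist','w8.png')
import card; card.card(load('wrist'))
```

```text
t 6.7 pos [0.4901 0.3238 0.0956] F [ 0.4 -0.3  0.4] open 0.0268
[[-0.998 -0.032  0.054]
 [-0.054  0.004 -0.999]
 [ 0.032 -0.999 -0.006]]
q [0.45 0.1  1.8  0.02 1.27 1.96]
N 2 row [-0.001, 0.005, -0.018] [0.04, -0.25, 0.01] | total d(local cm) [ 0.08 -0.5   0.02] rot [-0.002  0.01  -0.036]
angle now 0.629826602109506 rad 0.10263924984533389 0.10259402579498086
plane n [-0.706 -0.031  0.708] c [0.5715 0.3277 0.0829] n pts 12064 rms 0.0005
xc [0.707 0.031 0.706] yc [-0.044  0.999  0.   ] x ext [-0.0727  0.0398] y ext [-0.0284  0.0287]
org 487 mean [0.4924 0.3237 0.1003] local [-0.0438 -0.0005  0.0683] y ext [-0.0133  0.0132] x ext [-0.0494 -0.0393]
blk 41363 mean [0.5032 0.3241 0.1655] local [ 0.0099 -0.0006  0.1068] y ext [-0.0577  0.0568] x ext [-0.0347  0.0342]
```

View pics/w8.png

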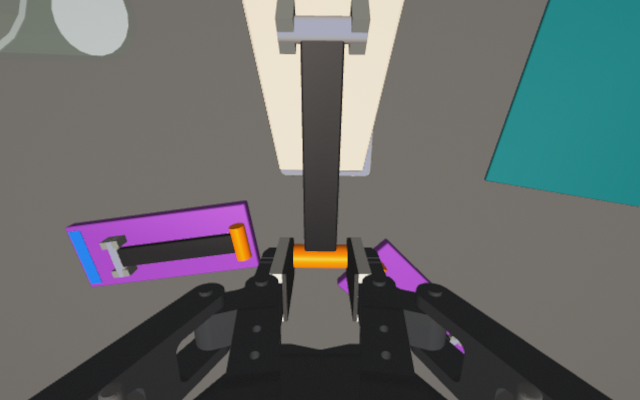

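About 0.63 rad out. I'll nudge a little more, release, and back straight up.

servo_tool(commands=[0,0,-0.015,0.03,-0.2,0,0.2,0,0,0,0,0,0,0.2,0,0,0,0,0,0,0.5,0,0,0,0,0,0,0.5,0,0,0,0,0,0,0.5,0,0,0,0,-2,0,0.5,0,0,0,0,-4,0,0.5,0,0,0,0,-5,0,0.5,0,0,0,0,-5,0,0.5,0,0,0,0,-5,0,0.5,0,0,0,0,0,0,0.5])

```text
t: 7.85
tool_pos: [0.4964, 0.3223, 0.3096]
tool_rot: [0.125, -2.219, 2.218]
contact_force: [0.3, -0.0, 0.4]
opening: 0.043
```

Run:
```python
from leg import *
snap('wrist','w9.png')
import card; card.card(load('wrist'))
# pre-grasp: tool along -xc, jaws along n
ctr=c-.0085*xc-.005*n
Rt=frame(-xc,n); Rt2=frame(-xc,-n)
print('ctr',ctr)
for r in (Rt,Rt2): plan(ctr+xc*(.053+.09),r)
d=snap('side','s1.png'); cv2.imwrite('pics/s1c.png',cv2.resize(d['frame'][80:200,220:400,::-1],None,fx=4,fy=4,interpolation=cv2.INTER_CUBIC))
```

```text
plane n [ 0.171 -0.985  0.007] c [0.5841 0.3284 0.1057] n pts 3438 rms 0.0163
xc [-0.001  0.007  1.   ] yc [-0.985 -0.171  0.   ] x ext [-0.0736  0.2426] y ext [-0.0473  0.0797]
org 95 mean [0.4905 0.3235 0.1021] local [-0.0035  0.093  -0.0112] y ext [0.0875 0.1009] x ext [-0.0057 -0.0017]
blk 39399 mean [0.5108 0.3232 0.3802] local [ 0.2746  0.0731 -0.0056] y ext [0.0613 0.0971] x ext [0.2209 0.2983]
ctr [0.5750205 0.3270915 0.0791555]
t 7.9 pos [0.4952 0.3218 0.3056] F [-0.1  0.3 -0.5] open 0.0428
[[-0.997 -0.062  0.055]
 [-0.055 -0.004 -0.998]
 [ 0.063 -0.998  0.   ]]
q [ 0.44 -0.03  1.57  0.02  1.66  1.96]
N 13 row [0.043, 0.116, -0.044] [-1.38, 0.36, -1.28] | total d(local cm) [-18.86  11.38   0.02] rot [ 0.563  1.506 -0.571]
t 7.9 pos [0.4952 0.3218 0.3056] F [-0.1  0.3 -0.5] open 0.0428
[[-0.997 -0.062  0.055]
 [-0.055 -0.004 -0.998]
 [ 0.063 -0.998  0.   ]]
q [ 0.44 -0.03  1.57  0.02  1.66  1.96]
N 13 row [-0.044, -0.114, -0.043] [-1.38, 0.37, 1.27] | total d(local cm) [-18.86  11.38   0.02] rot [-0.569 -1.485 -0.561]
```

View pics/w9.png

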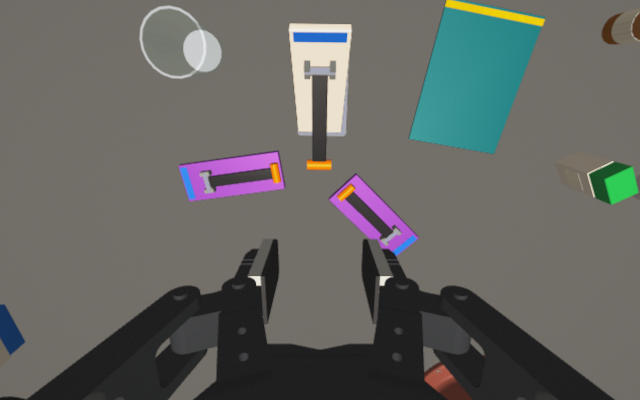

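View pics/s1c.png

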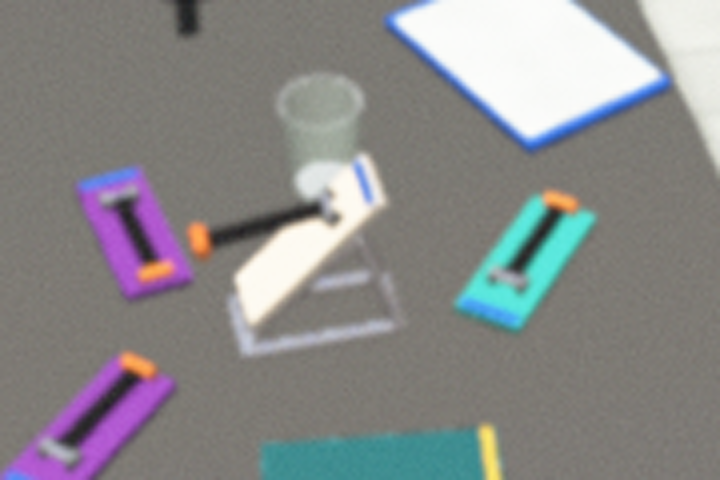

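The leg is out fully: side crop foot at (200,240), card still on the sheet. Next I'll turn the wrist so the jaws can grip the plate's thickness from the top edge.

Run:
```python
from leg import *
plan([.66,.328,.33],frame([0,0,-1],[1,.044,0]))
```

```text
t 7.95 pos [0.4941 0.3212 0.302 ] F [-0.6  0.4 -0.8] open 0.0426
[[-0.996 -0.067  0.055]
 [-0.055 -0.006 -0.998]
 [ 0.068 -0.998  0.002]]
q [ 0.44 -0.02  1.57  0.02  1.65  1.96]
N 12 row [0.004, -0.13, 0.005] [-1.13, -0.28, 1.02] | total d(local cm) [-16.38  -3.92   0.25] rot [ 0.051 -1.559  0.055]
```

servo_tool(commands=[0.004,-0.13,0.005,-1.13,-0.28,1.02,0.5,0.004,-0.13,0.005,-1.13,-0.28,1.02,0.5,0.004,-0.13,0.005,-1.13,-0.28,1.02,0.5,0.004,-0.13,0.005,-1.13,-0.28,1.02,0.5,0.004,-0.13,0.005,-1.13,-0.28,1.02,0.5,0.004,-0.13,0.005,-1.13,-0.28,1.02,0.5,0.004,-0.13,0.005,-1.13,-0.28,1.02,0.5,0.004,-0.13,0.005,-1.13,-0.28,1.02,0.5,0.004,-0.13,0.005,-1.13,-0.28,1.02,0.5,0.004,-0.13,0.005,-1.13,-0.28,1.02,0.5,0.004,-0.13,0.005,-1.13,-0.28,1.02,0.5,0.004,-0.13,0.005,-1.13,-0.28,1.02,0.5,0,0,0,0,0,0,0.5])

```text
t: 9.25
tool_pos: [0.6507, 0.3279, 0.2833]
tool_rot: [-1.311, 1.164, -1.108]
contact_force: [0.3, -0.9, 0.5]
opening: 0.0426
```

Run:
```python
from leg import *
ctr=c-.0085*xc-.005*n
plan(ctr+xc*(.053+.1),frame(-xc,-n))
```

```text
t 9.25 pos [0.6507 0.3279 0.2833] F [ 0.3 -0.9  0.5] open 0.0426
[[ 0.11  -0.058  0.992]
 [-0.994 -0.015  0.11 ]
 [ 0.008 -0.998 -0.059]]
q [0.36 0.31 1.24 0.01 1.65 0.25]
N 6 row [-0.121, 0.01, 0.006] [-0.02, 1.33, 1.1] | total d(local cm) [-0.12  9.38  3.83] rot [-0.727  0.059  0.036]
```

servo_tool(commands=[-0.121,0.01,0.006,-0.02,1.33,1.1,0.5,-0.121,0.01,0.006,-0.02,1.33,1.1,0.5,-0.121,0.01,0.006,-0.02,1.33,1.1,0.5,-0.121,0.01,0.006,-0.02,1.33,1.1,0.5,-0.121,0.01,0.006,-0.02,1.33,1.1,0.5,-0.121,0.01,0.006,-0.02,1.33,1.1,0.5,0,0,0,0,0,0,0.5])

```text
t: 9.95
tool_pos: [0.6728, 0.3281, 0.1682]
tool_rot: [-1.827, 1.769, -0.699]
contact_force: [-0.6, -0.5, -3.4]
opening: 0.0424
```

Run:
```python
from leg import *
ctr=c-.0085*xc-.005*n
snap('wrist','w10.png')
plan(ctr+xc*(.053+.06),frame(-xc,-n))
```

```text
t 10.0 pos [0.673  0.3287 0.1723] F [ 0.2 -0.3  0.2] open 0.0428
[[ 0.026 -0.74   0.672]
 [-0.999 -0.032  0.003]
 [ 0.019 -0.672 -0.74 ]]
q [0.29 0.91 0.73 0.24 2.3  0.36]
N 1 row [0.048, -0.026, -0.0] [-0.26, 2.22, -0.23] | total d(local cm) [-0.26  2.22 -0.23] rot [ 0.048 -0.026 -0.   ]
```

View pics/w10.png

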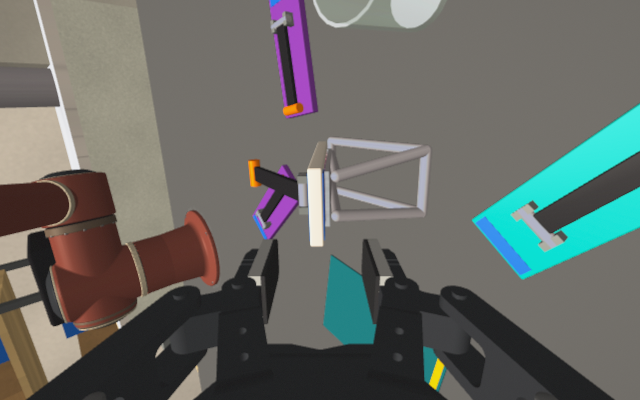

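servo_tool(commands=[0.048,-0.026,0,-0.26,0.5,-0.23,0.5,0,0,0,0,1.7,0,0.5,0,0,0,0,0,0,0.5])

```text
t: 10.3
tool_pos: [0.6548, 0.331, 0.1645]
tool_rot: [-1.784, 1.708, -0.721]
contact_force: [0.5, -0.4, -1.4]
opening: 0.0424
```

Run:
```python
from leg import *
ctr=c-.0085*xc-.005*n
plan(ctr+xc*(.053),frame(-xc,-n),N=4)
```

```text
t 10.3 pos [0.6548 0.331  0.1645] F [ 0.5 -0.4 -1.4] open 0.0424
[[ 0.043 -0.697  0.716]
 [-0.999 -0.031  0.031]
 [ 0.    -0.716 -0.698]]
q [0.3  0.83 0.84 0.22 2.21 0.32]
N 4 row [-0.003, -0.0, -0.0] [0.01, 1.6, 0.08] | total d(local cm) [0.04 6.39 0.3 ] rot [-0.014 -0.001 -0.   ]
```

servo_tool(commands=[-0.014,0,0,0,1,0.3,0.5,0,0,0,0,1.5,0,0.5,0,0,0,0,1.5,0,0.5,0,0,0,0,0,0,0.5])

```text
t: 10.7
tool_pos: [0.6296, 0.3311, 0.1441]
tool_rot: [-1.78, 1.706, -0.72]
contact_force: [-0.6, -0.4, -0.3]
opening: 0.0427
```

Run:
```python
from leg import *
ctr=c-.0085*xc-.005*n
plan(ctr+xc*(.053),frame(-xc,-n),N=2)
snap('wrist','w11.png')
```

```text
t 10.7 pos [0.6296 0.3311 0.1441] F [-0.6 -0.4 -0.3] open 0.0427
[[ 0.044 -0.695  0.718]
 [-0.999 -0.029  0.033]
 [-0.002 -0.718 -0.696]]
q [0.31 0.79 0.95 0.22 2.15 0.31]
N 2 row [-0.008, 0.001, -0.001] [0.08, 1.58, 0.35] | total d(local cm) [0.17 3.17 0.68] rot [-0.017  0.001 -0.002]
```

View pics/w11.png

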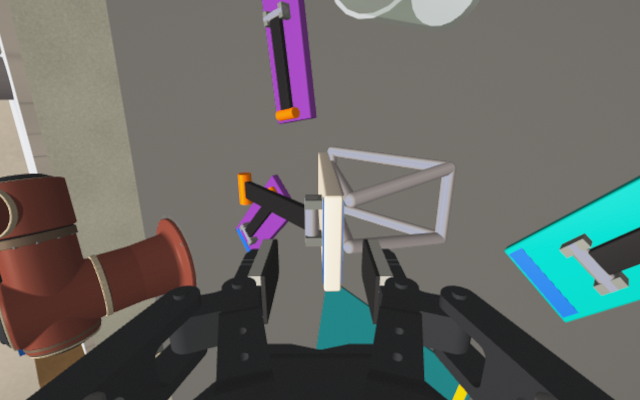

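servo_tool(commands=[-0.017,0,0,0.15,0.7,0.7,0.5,0,0,0,0,1.5,0.1,0.5,0,0,0,0,0.9,0,0.5,0,0,0,0,0,0,0.5])

```text
t: 11.15
tool_pos: [0.6172, 0.329, 0.1197]
tool_rot: [-1.785, 1.714, -0.712]
contact_force: [-0.5, -0.5, -0.8]
opening: 0.0424
```

Run:
```python
from leg import *
ctr=c-.0085*xc-.005*n
plan(ctr+xc*(.053),frame(-xc,-n),N=1)
snap('wrist','w12.png')
```

```text
t 11.15 pos [0.6172 0.329  0.1197] F [-0.5 -0.5 -0.8] open 0.0424
[[ 0.042 -0.702  0.711]
 [-0.999 -0.027  0.033]
 [-0.004 -0.712 -0.702]]
q [0.31 0.78 1.   0.22 2.11 0.3 ]
N 1 row [-0.007, 0.002, -0.004] [0.01, 0.55, -0.12] | total d(local cm) [ 0.01  0.55 -0.12] rot [-0.007  0.002 -0.004]
```

View pics/w12.png

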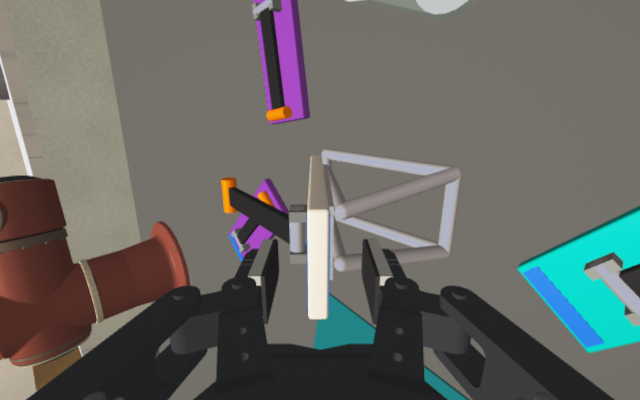

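servo_tool(commands=[0,0,0,0,0.5,-0.1,0.5,0,0,0,0,0,0,0.3,0,0,0,0,0,0,0,0,0,0,0,0,0,0,0,0,0,0,0,0,0,0,0,0,0,0,0,0], grip_force=60)

```text
t: 11.8
tool_pos: [0.6141, 0.3289, 0.1187]
tool_rot: [-1.783, 1.713, -0.713]
contact_force: [-0.5, -0.2, 0.2]
opening: 0.0083
```

Run:
```python
from leg import *
st()
snap('wrist','w13.png')
```

```text
t 11.8 pos [0.6141 0.3289 0.1187] F [-0.5 -0.2  0.2] open 0.0083
[[ 0.042 -0.701  0.712]
 [-0.999 -0.026  0.033]
 [-0.005 -0.713 -0.701]]
q [0.31 0.78 1.01 0.22 2.1  0.3 ]
```

View pics/w13.png

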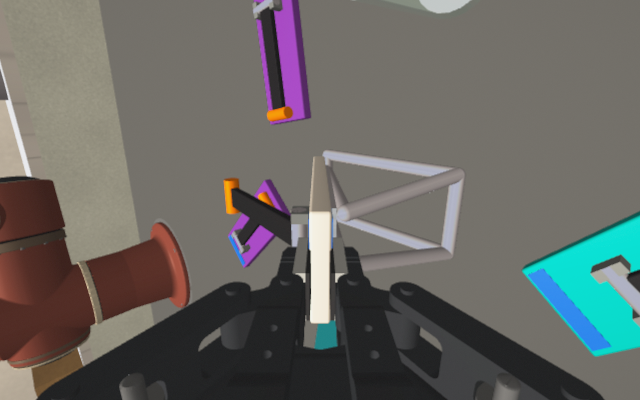

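The plate is gripped: it sits between the pads at col 320 and the opening reads 8 mm. Lifting straight up.

servo_tool(commands=[0,0,0,0,-0.7,-0.7,0,0,0,0,0,-1.4,-1.4,0,0,0,0,0,-1.8,-1.8,0,0,0,0,0,-1.8,-1.8,0,0,0,0,0,-1.8,-1.8,0,0,0,0,0,-1.8,-1.8,0,0,0,0,0,-1.8,-1.8,0,0,0,0,0,0,0,0])

```text
t: 12.65
tool_pos: [0.6137, 0.328, 0.2888]
tool_rot: [-1.774, 1.707, -0.72]
contact_force: [0.0, 0.0, -1.2]
opening: 0.0085
```

Run:
```python
from leg import *
st()
snap('wrist','w14.png')
d=snap('side','s2.png')
```

```text
t 12.65 pos [0.6137 0.328  0.2888] F [ 0.   0.  -1.2] open 0.0085
[[ 0.041 -0.693  0.72 ]
 [-0.999 -0.024  0.034]
 [-0.006 -0.721 -0.693]]
q [0.31 0.65 0.9  0.26 2.32 0.37]
```

View pics/w14.png

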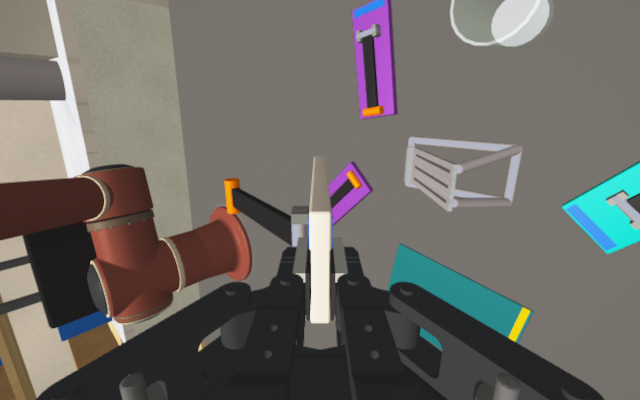

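View pics/s2.png

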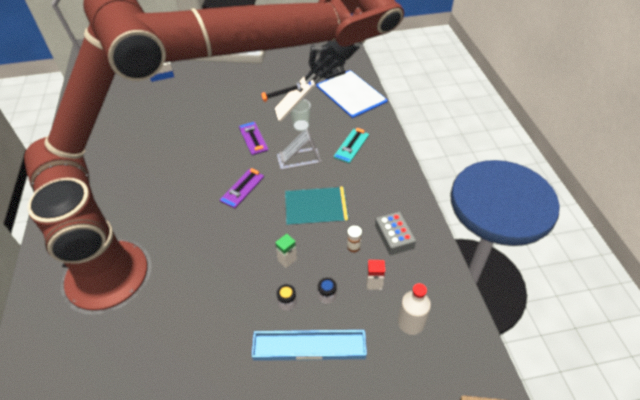

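```bash
cat > mat.py <<'E'
from h import *
mx=np.array([.9928,-.12,0]);ez=np.array([0,0,1.]);mc=np.array([.592,.120,0])
def pose(h, lean=.32):
    xc=np.cos(lean)*ez-np.sin(lean)*mx; zc=-np.cos(lean)*mx-np.sin(lean)*ez
    base=mc+.0375*mx+ez*(.003+h)
    return base+.1306*xc-.005*zc, frame(-xc,-zc)
E
python3 - <<'E'
from mat import *
p,Rt=pose(.14); print(p)
plan(p,Rt,N=10)
E
```

```text
[0.59315541 0.11986035 0.26854298]
t 12.75 pos [0.6129 0.3277 0.2838] F [-0.1 -0.3 -3.2] open 0.0082
[[ 0.04  -0.697  0.716]
 [-0.999 -0.025  0.032]
 [-0.004 -0.717 -0.697]]
q [0.31 0.66 0.91 0.26 2.31 0.37]
N 10 row [0.109, 0.017, 0.003] [2.08, 0.22, -0.08] | total d(local cm) [20.7   3.   -1.01] rot [1.09  0.166 0.034]
```

servo_tool(commands=[0.109,0.017,0.003,2.08,0.22,-0.08,0,0.109,0.017,0.003,2.08,0.22,-0.08,0,0.109,0.017,0.003,2.08,0.22,-0.08,0,0.109,0.017,0.003,2.08,0.22,-0.08,0,0.109,0.017,0.003,2.08,0.22,-0.08,0,0.109,0.017,0.003,2.08,0.22,-0.08,0,0.109,0.017,0.003,2.08,0.22,-0.08,0,0.109,0.017,0.003,2.08,0.22,-0.08,0,0.109,0.017,0.003,2.08,0.22,-0.08,0,0.109,0.017,0.003,2.08,0.22,-0.08,0,0,0,0,0,0,0,0])

```text
t: 13.85
tool_pos: [0.578, 0.1097, 0.2295]
tool_rot: [-0.948, 1.045, -1.456]
contact_force: [0.4, 0.8, -4.4]
opening: 0.0084
```

Run:
```python
from mat import *
p,Rt=pose(.06); 
plan(p,Rt,N=5)
```

```text
t 13.85 pos [0.578  0.1097 0.2295] F [ 0.4  0.8 -4.4] open 0.0084
[[-0.126  0.298  0.946]
 [-0.992 -0.058 -0.114]
 [ 0.021 -0.953  0.303]]
q [ 0.1  -0.22  1.89 -0.1   1.17  0.25]
N 5 row [0.003, 0.0, 0.004] [-0.25, 0.86, 0.01] | total d(local cm) [-1.28  4.29  0.08] rot [0.013 0.001 0.022]
```

servo_tool(commands=[0.004,0,0.007,-0.45,1.3,0.03,0,0.004,0,0.007,-0.45,1.3,0.03,0,0.004,0,0.007,-0.4,1.2,0.03,0,0,0,0,0,0,0,0])

```text
t: 14.25
tool_pos: [0.5915, 0.1226, 0.1856]
tool_rot: [-0.932, 1.05, -1.438]
contact_force: [-0.5, 0.3, -2.8]
opening: 0.0084
```

Run:
```python
from mat import *
p,Rt=pose(.015); 
plan(p,Rt,N=5)
for n in('scene','side'):
    d=snap(n); u,v=(350,200) if n=='scene' else(320,190)
    cv2.imwrite('pics/%s3.png'%n,cv2.resize(d['frame'][v-100:v+80,u-110:u+110,::-1],None,fx=3.5,fy=3.3,interpolation=cv2.INTER_CUBIC))
```

```text
t 14.25 pos [0.5915 0.1226 0.1856] F [-0.5  0.3 -2.8] open 0.0084
[[-0.118  0.302  0.946]
 [-0.993 -0.036 -0.113]
 [-0.    -0.952  0.305]]
q [ 0.11 -0.15  1.91 -0.08  1.08  0.26]
N 5 row [0.002, 0.0, -0.0] [0.05, 0.81, -0.22] | total d(local cm) [ 0.25  4.06 -1.09] rot [ 0.011  0.001 -0.001]
```

View pics/scene3.png

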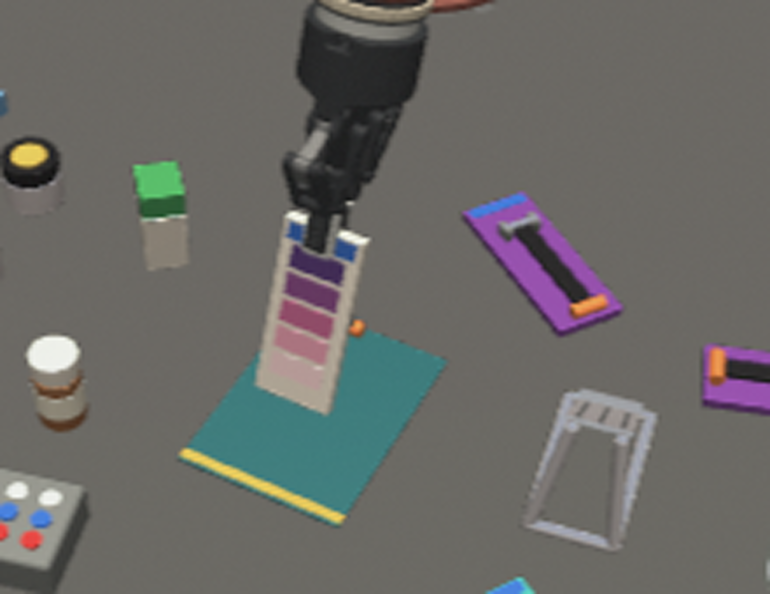

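View pics/side3.png

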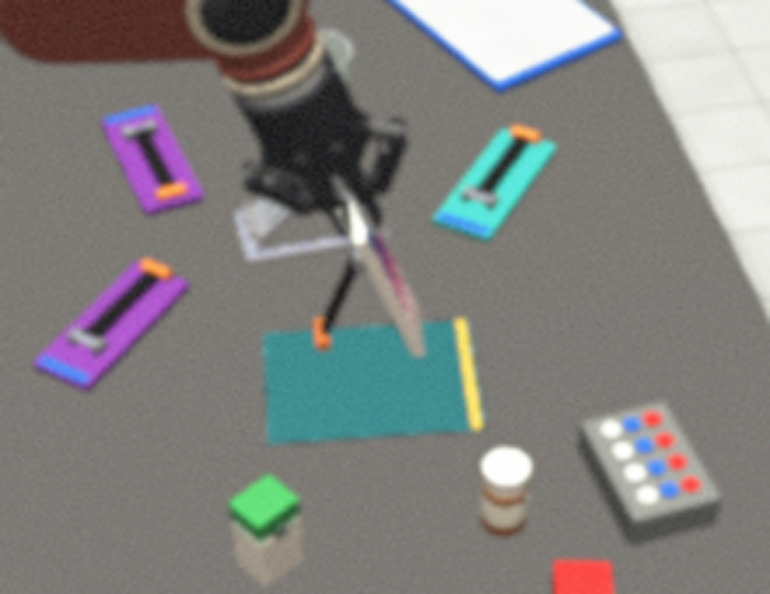

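The scene crop shows the swatches facing the yellow edge (260,485) and the orange foot behind at (357,327). Lowering.

servo_tool(commands=[0.011,0,0,0.2,1,-0.3,0,0,0,0,0.05,1,-0.28,0,0,0,0,0,1,-0.28,0,0,0,0,0,0.8,-0.25,0,0,0,0,0,0,0,0])

```text
t: 14.85
tool_pos: [0.5969, 0.1207, 0.15]
tool_rot: [-0.917, 1.034, -1.444]
contact_force: [0.2, -0.1, -2.8]
opening: 0.0086
```

Run:
```python
from mat import *
p,Rt=pose(.0); 
plan(p,Rt,N=5)
```

```text
t 14.85 pos [0.5969 0.1207 0.15  ] F [ 0.2 -0.1 -2.8] open 0.0086
[[-0.118  0.321  0.94 ]
 [-0.993 -0.037 -0.112]
 [-0.002 -0.946  0.323]]
q [ 0.11 -0.11  1.94 -0.09  0.99  0.26]
N 5 row [-0.002, 0.0, -0.0] [0.03, 0.38, -0.21] | total d(local cm) [ 0.13  1.91 -1.04] rot [-0.009  0.002 -0.002]
```

servo_tool(commands=[-0.009,0,0,0.1,0.6,-0.4,0,0,0,0,0,0.5,-0.25,0,0,0,0,0,0.3,-0.15,0,0,0,0,0,0,0,0])

```text
t: 15.25
tool_pos: [0.5939, 0.1201, 0.1335]
tool_rot: [-0.923, 1.042, -1.441]
contact_force: [-0.2, -0.2, -2.4]
opening: 0.0086
```

Run:
```python
from mat import *
p,Rt=pose(.0); 
plan(p,Rt,N=1)
```

```text
t 15.25 pos [0.5939 0.1201 0.1335] F [-0.2 -0.2 -2.4] open 0.0086
[[-0.118  0.313  0.943]
 [-0.993 -0.035 -0.112]
 [-0.002 -0.949  0.315]]
q [ 0.11 -0.1   1.95 -0.08  0.97  0.26]
N 1 row [-0.0, 0.002, -0.002] [0.03, 0.45, -0.22] | total d(local cm) [ 0.03  0.45 -0.22] rot [-0.     0.002 -0.002]
```

servo_tool(commands=[0,0,0,0,0.28,-0.1,0,0,0,0,0,0.15,-0.05,0,0,0,0,0,0,0,0])

```text
t: 15.55
tool_pos: [0.5948, 0.1202, 0.13]
tool_rot: [-0.921, 1.04, -1.441]
contact_force: [-0.4, -0.1, -2.2]
opening: 0.0085
```

Run:
```python
from mat import *
p,Rt=pose(.0); 
plan(p,Rt,N=1)
```

```text
t 15.55 pos [0.5948 0.1202 0.13  ] F [-0.4 -0.1 -2.2] open 0.0085
[[-0.118  0.315  0.942]
 [-0.993 -0.035 -0.112]
 [-0.002 -0.948  0.317]]
q [ 0.11 -0.09  1.95 -0.08  0.96  0.26]
N 1 row [-0.003, 0.002, -0.003] [0.05, 0.09, -0.2] | total d(local cm) [ 0.05  0.09 -0.2 ] rot [-0.003  0.002 -0.003]
```

servo_tool(commands=[0,0,0,0,0.2,-0.07,0,0,0,0,0,0,0,0])

```text
t: 15.75
tool_pos: [0.5962, 0.1203, 0.1302]
tool_rot: [-0.918, 1.037, -1.442]
contact_force: [-0.1, -0.2, -2.5]
opening: 0.0088
```

servo_tool(commands=[0,0,0,0,0.15,-0.05,0,0,0,0,0,0,0,0])

```text
t: 15.95
tool_pos: [0.5971, 0.1203, 0.1299]
tool_rot: [-0.916, 1.035, -1.443]
contact_force: [-0.6, -0.0, -1.5]
opening: 0.0087
```

servo_tool(commands=[0,0,0,0,0.3,-0.15,0,0,0,0,0,0,0,0])

```text
t: 16.15
tool_pos: [0.5985, 0.1206, 0.1303]
tool_rot: [-0.912, 1.032, -1.444]
contact_force: [-0.3, 0.2, -3.2]
opening: 0.0085
```

Run:
```python
from mat import *
p,Rt=pose(.0); 
plan(p,Rt,N=1)
for n in('scene','side'):
    d=snap(n); u,v=(340,200) if n=='scene' else(320,190)
    cv2.imwrite('pics/%s4.png'%n,cv2.resize(d['frame'][v-60:v+60,u-70:u+70,::-1],None,fx=5,fy=5,interpolation=cv2.INTER_CUBIC))
    W=cloud(d);hs=cv2.cvtColor(d['frame'],cv2.COLOR_RGB2HSV)
    m=(hs[...,0]>4)&(hs[...,0]<18)&(hs[...,1]>150)&(abs(W[...,0]-.56)<.08)&(abs(W[...,1]-.12)<.06)
    print(n,m.sum(),np.round(W[m].mean(0),3) if m.sum() else '')
```

```text
t 16.15 pos [0.5985 0.1206 0.1303] F [-0.3  0.2 -3.2] open 0.0085
[[-0.117  0.326  0.938]
 [-0.993 -0.035 -0.112]
 [-0.004 -0.945  0.327]]
q [ 0.11 -0.09  1.95 -0.09  0.95  0.27]
N 1 row [-0.014, 0.001, -0.004] [0.14, -0.0, -0.55] | total d(local cm) [ 0.14 -0.   -0.55] rot [-0.014  0.001 -0.004]
scene 9 [0.567 0.136 0.013]
side 22 [0.55  0.116 0.097]
```

View pics/scene4.png

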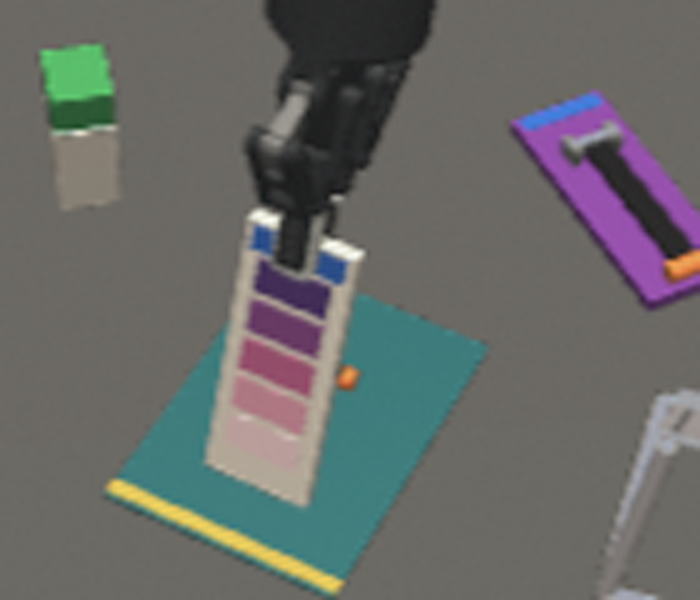

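View pics/side4.png

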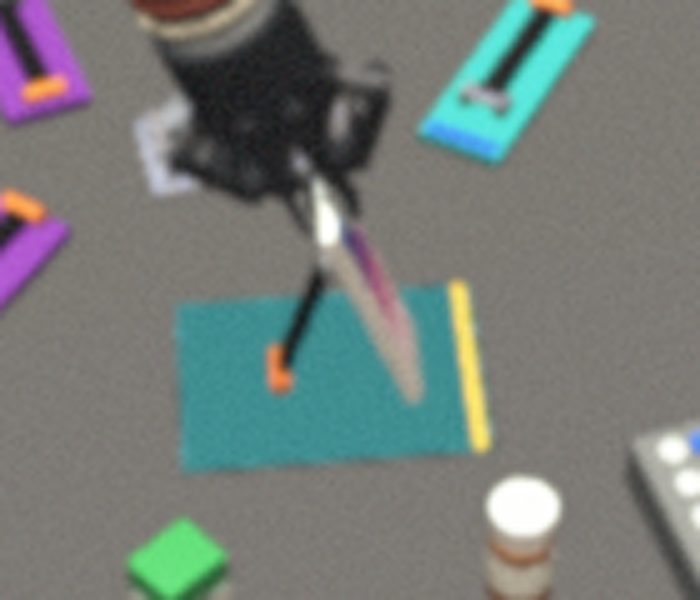

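servo_tool(commands=[-0.01,0,0,0,0.35,-0.3,0,0,0,0,0,0,0,0])

```text
t: 16.45
tool_pos: [0.6007, 0.1208, 0.1302]
tool_rot: [-0.911, 1.032, -1.443]
contact_force: [-0.4, -0.2, -1.9]
opening: 0.0089
```

Run:
```python
from mat import *
p,Rt=pose(.0); 
plan(p,Rt,N=1)
```

```text
t 16.45 pos [0.6007 0.1208 0.1302] F [-0.4 -0.2 -1.9] open 0.0089
[[-0.117  0.326  0.938]
 [-0.993 -0.034 -0.112]
 [-0.005 -0.945  0.328]]
q [ 0.11 -0.08  1.95 -0.08  0.95  0.26]
N 1 row [-0.014, 0.002, -0.006] [0.18, -0.09, -0.75] | total d(local cm) [ 0.18 -0.09 -0.75] rot [-0.014  0.002 -0.006]
```

The foot is carrying some load and the lower edge is at most about 2 mm up, so I'll let go gently.

servo_tool(commands=[0,0,0,0,0,0,0.15,0,0,0,0,0,0,0.2,0,0,0,0,0,0,0.35,0,0,0,0,0,0,0.45])

```text
t: 16.85
tool_pos: [0.6, 0.1208, 0.1283]
tool_rot: [-0.913, 1.033, -1.443]
contact_force: [0.3, -0.6, -0.1]
opening: 0.0383
```

Run:
```python
from mat import *
st()
snap('wrist','w15.png')
for n in('scene','side'):
    d=snap(n); u,v=(340,200) if n=='scene' else(320,190)
    cv2.imwrite('pics/%s5.png'%n,cv2.resize(d['frame'][v-60:v+60,u-70:u+70,::-1],None,fx=5,fy=5,interpolation=cv2.INTER_CUBIC))
```

```text
t 16.85 pos [0.6    0.1208 0.1283] F [ 0.3 -0.6 -0.1] open 0.0383
[[-0.117  0.325  0.939]
 [-0.993 -0.033 -0.112]
 [-0.005 -0.945  0.326]]
q [ 0.11 -0.08  1.95 -0.08  0.95  0.26]
```

View pics/w15.png

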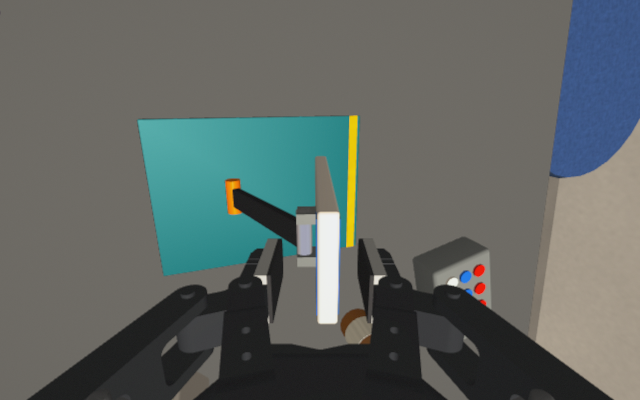

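View pics/side5.png

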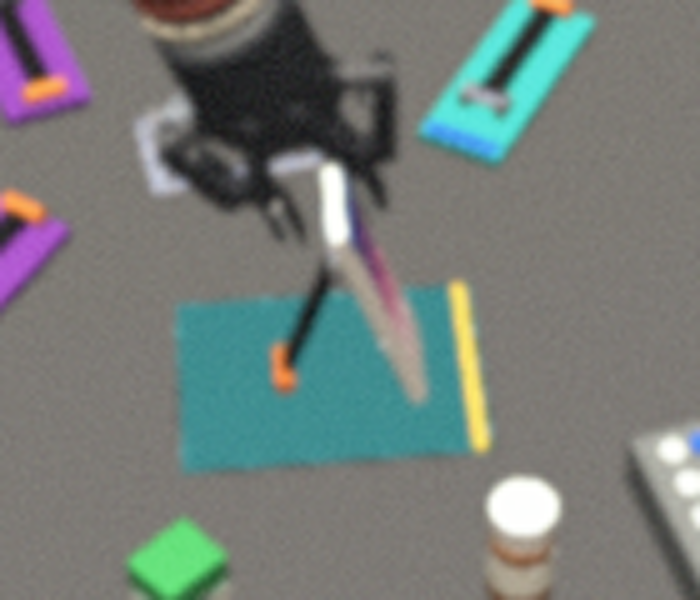

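The card stands on its own between the open pads: plate at wrist (326,240), foot at (233,197). Backing off along the tool axis.

servo_tool(commands=[0,0,0,0,-1.5,0,0.45,0,0,0,0,-2,0,0.45,0,0,0,0,-3,0,0.45,0,0,0,0,-4,0,0.45,0,0,0,0,-4,0,0.45,0,0,0,0,0,0,0.45])

```text
t: 17.6
tool_pos: [0.5496, 0.1259, 0.2744]
tool_rot: [-0.912, 1.033, -1.443]
contact_force: [-0.0, 0.2, 0.5]
opening: 0.0382
```

Run:
```python
from mat import *
st()
import meas
for n in('scene','side'):
    d=snap(n,n+'6.png')
    W=cloud(d);hs=cv2.cvtColor(d['frame'],cv2.COLOR_RGB2HSV)
    m=(hs[...,0]>4)&(hs[...,0]<18)&(hs[...,1]>150)&(abs(W[...,0]-.56)<.08)&(abs(W[...,1]-.12)<.06)&(W[...,2]<.05)
    print(n,m.sum(),np.round(W[m].mean(0),3) if m.sum() else '')
    k=(abs(W[...,0]-.6)<.08)&(abs(W[...,1]-.12)<.06)&(W[...,2]>.015)&(W[...,2]<.16)
    p=W[k];
    for z in (.02,.05,.08,.11,.14):
        q=p[abs(p[:,2]-z)<.008]; 
        if len(q): print(z,len(q),np.round(q.mean(0),3),np.round(np.ptp(q,axis=0),3))
meas.run()
```

```text
t 17.6 pos [0.5496 0.1259 0.2744] F [-0.   0.2  0.5] open 0.0382
[[-0.117  0.325  0.939]
 [-0.993 -0.033 -0.112]
 [-0.005 -0.945  0.326]]
q [ 0.13 -0.32  1.91 -0.08  1.23  0.26]
scene 14 [0.569 0.136 0.012]
0.02 90 [0.641 0.118 0.021] [0.084 0.058 0.013]
0.05 129 [0.634 0.118 0.05 ] [0.016 0.06  0.016]
0.08 139 [0.624 0.12  0.08 ] [0.019 0.059 0.016]
0.11 137 [0.615 0.121 0.11 ] [0.015 0.059 0.016]
0.14 173 [0.604 0.121 0.141] [0.021 0.058 0.016]
side 18 [0.564 0.119 0.016]
0.02 40 [0.608 0.108 0.021] [0.083 0.056 0.012]
0.05 49 [0.608 0.107 0.05 ] [0.064 0.053 0.015]
0.08 41 [0.609 0.107 0.08 ] [0.043 0.054 0.015]
0.11 49 [0.604 0.106 0.109] [0.028 0.055 0.016]
0.14 80 [0.597 0.115 0.143] [0.02  0.061 0.016]
scene px [16. 45.] n 86 top 0.223 topctr [ 478. -896.] size [54. 16.] ang 11.3 col [31.  30.5 30.5]
scene px [40. 99.] n 277 top 0.055 topctr [ 494. -896.] size [66. 15.] ang 7.9 col [129. 124. 113.]
scene px [347. 126.] n 98 top 0.299 topctr [538. 134.] size [51. 14.] ang 3.3 col [40. 39. 39.]
scene px [202. 153.] n 676 top 0.027 topctr [ 495. -309.] size [ 67. 267.] ang 79.0 c
[... 2580 characters left out ...]
] n 462 top 0.086 topctr [479. -58.] size [42. 35.] ang 34.2 col [106. 150. 126.]
side px [375. 273.] n 444 top 0.087 topctr [ 690. -175.] size [36. 40.] ang 74.5 col [177.   80.   75.5]
side px [327. 289.] n 380 top 0.052 topctr [ 562. -184.] size [45. 46.] ang 5.2 col [61.  79.5 98. ]
side px [286. 296.] n 386 top 0.051 topctr [ 459. -183.] size [45. 46.] ang 34.0 col [119.  108.5  78. ]
side px [414. 309.] n 1141 top 0.159 topctr [ 749. -299.] size [30. 29.] ang 71.0 col [200. 158. 144.]
side px [308. 344.] n 817 top 0.025 topctr [ 493. -312.] size [ 65. 264.] ang 79.2 col [136. 176. 207.]
side px [474. 398.] n 85 top 0.081 topctr [ 809. -521.] size [ 7. 67.] ang 77.1 col [198. 162. 123.]
```

View pics/scene6.png

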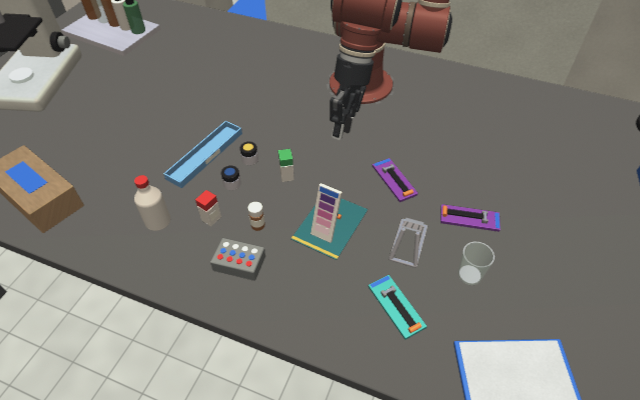

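The card stands unaided, face along x≈0.64 to 0.60, 82° edge direction, foot near x≈0.56. That is square and centred on the mat, swatches to the yellow edge. Packing next: green box first.

```bash
cat > pk.py <<'E'
from h import *
def down(deg): a=np.radians(deg); return frame([0,0,-1],[np.cos(a),np.sin(a),0])
TC=np.array([.4935,-.310]);TA=np.radians(-11.)
def slot(s): return TC+s*np.array([np.cos(TA),np.sin(TA)])
JT=-101.
E
python3 - <<'E'
from pk import *
plan([.480,-.056,.27],down(-80))
E
```

```text
t 17.7 pos [0.5482 0.1255 0.2683] F [-0.2 -0.4 -0.2] open 0.0384
[[-0.117  0.317  0.941]
 [-0.993 -0.034 -0.112]
 [-0.003 -0.948  0.318]]
q [ 0.13 -0.32  1.91 -0.08  1.23  0.26]
N 10 row [-0.028, 0.127, -0.021] [1.96, 0.03, 0.69] | total d(local cm) [18.82 -1.7  -4.33] rot [-0.276  1.266 -0.21 ]
```

servo_tool(commands=[0,0,0,0,-2,0,0.75,-0.028,0.127,-0.021,1.96,0,0.69,0.75,-0.028,0.127,-0.021,1.96,0,0.69,0.75,-0.028,0.127,-0.021,1.96,0,0.69,0.75,-0.028,0.127,-0.021,1.96,0,0.69,0.75,-0.028,0.127,-0.021,1.96,0,0.69,0.75,-0.028,0.127,-0.021,1.96,0,0.69,0.75,-0.028,0.127,-0.021,1.96,0,0.69,0.75,-0.028,0.127,-0.021,1.96,0,0.69,0.75,-0.028,0.127,-0.021,1.96,0,0.69,0.75,-0.028,0.127,-0.021,1.96,0,0.69,0.75,0,0,0,0,0,0,0.75])

```text
t: 18.9
tool_pos: [0.4585, -0.0589, 0.2728]
tool_rot: [-0.183, 2.203, -2.161]
contact_force: [0.8, 0.6, -0.7]
opening: 0.064
```

Run:
```python
from pk import *
plan([.460,-.056,.27],down(-146.5))
```

```text
t 18.9 pos [ 0.4585 -0.0589  0.2728] F [ 0.8  0.6 -0.7] open 0.064
[[-0.992 -0.049  0.118]
 [-0.119  0.016 -0.993]
 [ 0.047 -0.999 -0.022]]
q [-0.29 -0.34  1.89  0.    1.63  1.16]
N 8 row [-0.001, 0.138, 0.007] [-0.01, 0.03, -0.04] | total d(local cm) [-0.19  0.27 -0.26] rot [-0.006  1.105  0.054]
```

servo_tool(commands=[0,0.138,0.007,0,0,0,0.75,0,0.138,0.007,0,0,0,0.75,0,0.138,0.007,0,0,0,0.75,0,0.138,0.007,0,0,0,0.75,0,0.138,0.007,0,0,0,0.75,0,0.138,0.007,0,0,0,0.75,0,0.138,0.007,0,0,0,0.75,0,0.138,0.007,0,0,0,0.75,0,0,0,0,0,0,0.75])

```text
t: 19.8
tool_pos: [0.4577, -0.0545, 0.2608]
tool_rot: [-0.877, -1.6, 1.614]
contact_force: [-0.3, 0.0, -0.3]
opening: 0.0638
```

Run:
```python
from pk import *
d=snap('wrist','w16.png')
import meas
W=cloud(d);m=((W[...,2]>.075)&(W[...,2]<.1)&(abs(W[...,0]-.48)<.08)&(abs(W[...,1]+.056)<.08)).astype(np.uint8)
p=W[m>0]; rc=cv2.minAreaRect(p[:,:2].astype(np.float32)*1000);print(rc,p[:,2].mean(),len(p))
plan([.48,-.056,.12],down(-146.5))
```

```text
((480.18206787109375, -53.84746551513672), (39.99445724487305, 33.88092041015625), 32.93437194824219) 0.08515423522406217 1254
t 19.85 pos [ 0.4576 -0.0546  0.2606] F [ 0.2  0.4 -1. ] open 0.0639
[[-0.535 -0.014 -0.845]
 [ 0.845 -0.001 -0.535]
 [ 0.006 -1.     0.012]]
q [-0.28 -0.36  1.93 -0.01  1.58  2.3 ]
N 4 row [-0.003, -0.005, 0.002] [-0.35, 3.51, -0.48] | total d(local cm) [-1.41 14.03 -1.99] rot [-0.012 -0.02   0.006]
```

View pics/w16.png

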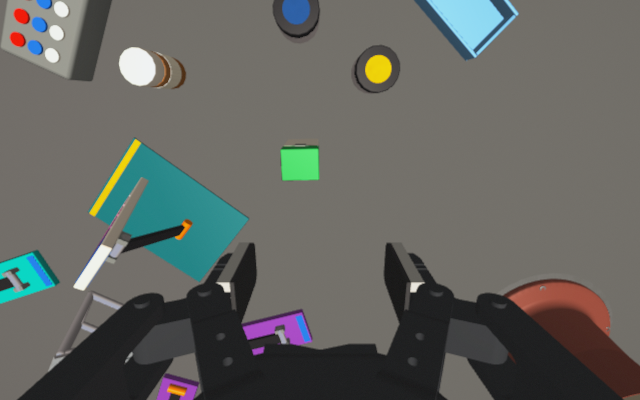

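Wrist view: the green box top is at (300,163), and its measured 40.0 x 33.9 mm matches. Going down on it.

servo_tool(commands=[0,-0.01,0.003,-0.4,3.2,-0.6,0.75,0,-0.01,0.003,-0.4,3.2,-0.6,0.75,0,0,0,-0.35,3.2,-0.5,0.75,0,0,0,-0.25,3,-0.3,0.75,0,0,0,0,0,0,0.75])

```text
t: 20.35
tool_pos: [0.4828, -0.0547, 0.1304]
tool_rot: [-0.854, -1.631, 1.648]
contact_force: [-0.8, 0.9, -0.2]
opening: 0.064
```

Run:
```python
from pk import *
plan([.480,-.0538,.045],down(-147))
```

```text
t 20.35 pos [ 0.4828 -0.0547  0.1304] F [-0.8  0.9 -0.2] open 0.064
[[-0.571 -0.008 -0.821]
 [ 0.821 -0.007 -0.571]
 [-0.001 -1.     0.01 ]]
q [-0.26 -0.2   2.02 -0.01  1.32  2.28]
N 2 row [-0.005, 0.016, -0.001] [0.12, 4.27, 0.06] | total d(local cm) [0.24 8.55 0.09] rot [-0.01   0.031 -0.001]
```

servo_tool(commands=[-0.005,0.02,0,0.1,2.5,0.05,0.75,0,0.01,0,0.1,2.5,0.05,0.75,0,0,0,0,2.2,0,0.75,0,0,0,0,1.3,0,0.75,0,0,0,0,0,0,0.75])

```text
t: 20.85
tool_pos: [0.4845, -0.0542, 0.0488]
tool_rot: [-0.877, -1.627, 1.633]
contact_force: [-0.4, 0.4, -0.3]
opening: 0.0639
```

Run:
```python
from pk import *
plan([.480,-.0538,.045],down(-147))
```

```text
t 20.85 pos [ 0.4845 -0.0542  0.0488] F [-0.4  0.4 -0.3] open 0.0639
[[-0.555  0.003 -0.832]
 [ 0.832 -0.005 -0.555]
 [-0.006 -1.     0.   ]]
q [-0.26 -0.09  2.08 -0.    1.15  2.29]
N 1 row [-0.0, 0.013, -0.006] [0.29, 0.37, 0.35] | total d(local cm) [0.29 0.37 0.35] rot [-0.     0.013 -0.006]
```

Centring and closing.

servo_tool(commands=[0,0.01,0,0.25,0.3,0.3,0.75,0,0,0,0,0,0,0.6,0,0,0,0,0,0,0.4,0,0,0,0,0,0,0.3,0,0,0,0,0,0,0.3,0,0,0,0,0,0,0.3], grip_force=40)

```text
t: 21.45
tool_pos: [0.4839, -0.0547, 0.0511]
tool_rot: [-0.891, -1.625, 1.627]
contact_force: [0.6, 0.1, -1.4]
opening: 0.0396
```

Run:
```python
from pk import *
o,_=st()
p=slot(-46.4e-3); print(p)
plan([p[0],p[1],.18],down(JT))
```

```text
t 21.45 pos [ 0.4839 -0.0547  0.0511] F [ 0.6  0.1 -1.4] open 0.0396
[[-0.548  0.012 -0.836]
 [ 0.836 -0.007 -0.548]
 [-0.013 -1.    -0.006]]
q [-0.26 -0.1   2.08 -0.    1.15  2.3 ]
[ 0.4479525  -0.30114646]
t 21.45 pos [ 0.4839 -0.0547  0.0511] F [ 0.6  0.1 -1.4] open 0.0396
[[-0.548  0.012 -0.836]
 [ 0.836 -0.007 -0.548]
 [-0.013 -1.    -0.006]]
q [-0.26 -0.1   2.08 -0.    1.15  2.3 ]
N 7 row [0.0, -0.114, -0.002] [-1.78, -1.84, 3.2] | total d(local cm) [-18.81 -12.75  16.44] rot [ 0.    -0.799 -0.014]
```

servo_tool(commands=[0,0,0,0,-3,0,0.3,0,0,0,0,-5,0,0.3,0,0,0,0,-5,0,0.3,0,0,0,0,0,0,0.3])

```text
t: 21.85
tool_pos: [0.4805, -0.0532, 0.1831]
tool_rot: [-0.885, -1.622, 1.627]
contact_force: [0.4, 0.4, -0.0]
opening: 0.0402
```

Run:
```python
from pk import *
p=slot(-46.4e-3); print(p)
plan([p[0],p[1],.19],down(JT))
```

```text
[ 0.4479525  -0.30114646]
t 21.85 pos [ 0.4805 -0.0532  0.1831] F [ 0.4  0.4 -0. ] open 0.0402
[[-0.548  0.005 -0.836]
 [ 0.836 -0.006 -0.548]
 [-0.008 -1.    -0.001]]
q [-0.26 -0.27  1.99 -0.    1.41  2.3 ]
N 6 row [-0.0, -0.133, -0.001] [-2.15, -0.11, 3.7] | total d(local cm) [-18.96  -0.57  16.31] rot [-0.002 -0.799 -0.008]
```

servo_tool(commands=[0,-0.133,0,-2.15,-0.11,3.7,0.3,0,-0.133,0,-2.15,-0.11,3.7,0.3,0,-0.133,0,-2.15,-0.11,3.7,0.3,0,-0.133,0,-2.15,-0.11,3.7,0.3,0,-0.133,0,-2.15,-0.11,3.7,0.3,0,-0.133,0,-2.15,-0.11,3.7,0.3,0,0,0,0,0,0,0.3])

```text
t: 22.55
tool_pos: [0.4491, -0.3034, 0.1899]
tool_rot: [-0.194, -2.131, 2.142]
contact_force: [-0.3, 0.5, -0.6]
opening: 0.0396
```

```bash
cat >> pk.py <<'E'
def tray(d):
    W=cloud(d); hs=cv2.cvtColor(d['frame'],cv2.COLOR_RGB2HSV)
    m=(abs(W[...,0]-.494)<.17)&(abs(W[...,1]+.31)<.09)&(W[...,2]>.021)&(W[...,2]<.028)
    p=W[m]; rc=cv2.minAreaRect(p[:,:2].astype(np.float32)*1000); print('tray rim',np.round(rc[0],1),np.round(rc[1],1),round(rc[2],2),len(p))
E
python3 - <<'E'
from pk import *
d=snap('wrist','w17.png'); tray(d)
p=slot(-46.4e-3)
plan([p[0],p[1],.12],down(JT))
E
```

```text
tray rim [ 511.9 -311.5] [ 62.1 200.4] 79.15 1725
t 22.6 pos [ 0.4487 -0.3013  0.1894] F [-0.4 -0.2 -1.8] open 0.0395
[[-0.985  0.008 -0.171]
 [ 0.171 -0.004 -0.985]
 [-0.009 -1.     0.003]]
q [-0.73 -0.13  1.86  0.    1.4   1.01]
N 2 row [-0.001, 0.01, -0.004] [0.06, 3.47, -0.01] | total d(local cm) [ 0.13  6.94 -0.02] rot [-0.002  0.02  -0.009]
```

View pics/w17.png

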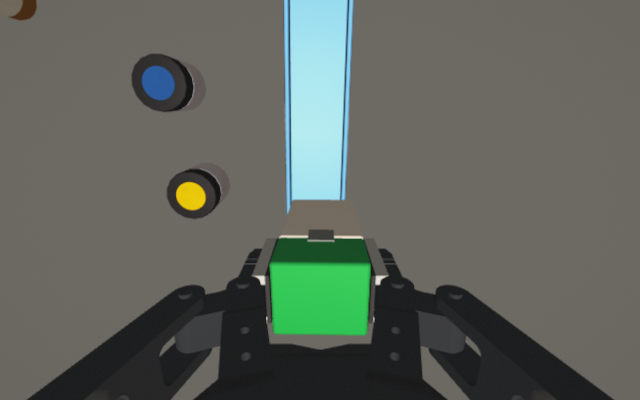

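```bash
sed -i 's/^TC=.*/TC=np.array([.4935,-.3085]);TA=np.radians(-10.9)/' pk.py
python3 - <<'E'
from pk import *
p=slot(-46.4e-3)
plan([p[0],p[1],.075],down(JT),N=4)
E
```

```text
t 22.6 pos [ 0.4487 -0.3013  0.1894] F [-0.4 -0.2 -1.8] open 0.0395
[[-0.985  0.008 -0.171]
 [ 0.171 -0.004 -0.985]
 [-0.009 -1.     0.003]]
q [-0.73 -0.13  1.86  0.    1.4   1.01]
N 4 row [-0.001, 0.005, -0.002] [0.04, 2.86, -0.04] | total d(local cm) [ 0.2  11.44 -0.17] rot [-0.002  0.02  -0.009]
```

servo_tool(commands=[0,0.015,-0.005,0.15,2.8,-0.1,0.3,0,0.005,-0.003,0.04,2.8,0,0.3,0,0,0,0,2.5,0,0.3,0,0,0,0,1.5,0,0.3,0,0,0,0,0,0,0.3])

```text
t: 23.1
tool_pos: [0.4469, -0.2959, 0.0889]
tool_rot: [-0.207, -2.119, 2.118]
contact_force: [0.2, -0.2, -1.3]
opening: 0.0394
```

Run:
```python
from pk import *
p=slot(-46.4e-3)
plan([p[0],p[1],.056],down(JT),N=4)
```

```text
t 23.1 pos [ 0.4469 -0.2959  0.0889] F [ 0.2 -0.2 -1.3] open 0.0394
[[-0.981 -0.001 -0.194]
 [ 0.194  0.    -0.981]
 [ 0.001 -1.    -0.   ]]
q [-0.72 -0.03  1.94 -0.    1.23  1.04]
N 4 row [0.0, -0.001, 0.0] [-0.05, 0.82, 0.09] | total d(local cm) [-0.18  3.29  0.36] rot [ 0.    -0.003  0.001]
```

servo_tool(commands=[0,0,0,-0.2,0.3,0.4,0.3,0,0,0,0,0.8,0.05,0.3,0,0,0,0,0.8,0,0.3,0,0,0,0,0.6,0,0.3,0,0,0,0,0,0,0.3])

```text
t: 23.6
tool_pos: [0.4502, -0.3018, 0.0658]
tool_rot: [-0.212, -2.117, 2.124]
contact_force: [-0.1, -0.4, -1.9]
opening: 0.0395
```

Run:
```python
from pk import *
p=slot(-46.4e-3)
plan([p[0],p[1],.0555],down(JT),N=1)
```

```text
t 23.6 pos [ 0.4502 -0.3018  0.0658] F [-0.1 -0.4 -1.9] open 0.0395
[[-0.981  0.004 -0.194]
 [ 0.194 -0.004 -0.981]
 [-0.005 -1.     0.003]]
q [-0.73  0.02  1.94 -0.    1.18  1.04]
N 1 row [-0.003, -0.003, -0.005] [0.27, 1.02, -0.16] | total d(local cm) [ 0.27  1.02 -0.16] rot [-0.003 -0.003 -0.005]
```

servo_tool(commands=[0,0,-0.005,0.2,0.6,-0.1,0.3,0,0,0,0,0.5,0,0.3,0,0,0,0,0.4,0,0.3,0,0,0,0,0,0,0.3])

```text
t: 24.0
tool_pos: [0.4498, -0.3029, 0.0534]
tool_rot: [-0.209, -2.112, 2.128]
contact_force: [0.4, -0.6, -1.3]
opening: 0.04
```

Run:
```python
from pk import *
p=slot(-46.4e-3)
plan([p[0],p[1],.0555],down(JT),N=1)
```

```text
t 24.0 pos [ 0.4498 -0.3029  0.0534] F [ 0.4 -0.6 -1.3] open 0.04
[[-0.981  0.001 -0.194]
 [ 0.193 -0.008 -0.981]
 [-0.003 -1.     0.007]]
q [-0.73  0.03  1.95 -0.01  1.15  1.04]
N 1 row [-0.007, -0.003, -0.003] [0.24, -0.22, -0.28] | total d(local cm) [ 0.24 -0.22 -0.28] rot [-0.007 -0.003 -0.003]
```

servo_tool(commands=[0,0,0,0.2,0.2,-0.2,0.3,0,0,0,0,0.2,0,0.3])

```text
t: 24.2
tool_pos: [0.4498, -0.3026, 0.0528]
tool_rot: [-0.213, -2.11, 2.133]
contact_force: [-6.3, 5.8, 17.0]
opening: 0.0395
```

Firm contact with the floor (17 N). Releasing and going up.

servo_tool(commands=[0,0,0,0,-0.15,0,0.3,0,0,0,0,0,0,0.6,0,0,0,0,0,0,0.6,0,0,0,0,-2,0,0.6,0,0,0,0,-4,0,0.6,0,0,0,0,-5,0,0.6,0,0,0,0,-5,0,0.6,0,0,0,0,0,0,0.6])

```text
t: 25.0
tool_pos: [0.4472, -0.2984, 0.2149]
tool_rot: [-0.206, -2.113, 2.125]
contact_force: [0.5, -0.5, 1.5]
opening: 0.0512
```

```bash
cat >> pk.py <<'E'
def obj(d,x,y,zt,r=.05,dz=.008):
    W=cloud(d); m=(abs(W[...,2]-zt)<dz)&(abs(W[...,0]-x)<r)&(abs(W[...,1]-y)<r)
    p=W[m]; 
    if len(p)<20: print('few',len(p));return
    rc=cv2.minAreaRect(p[:,:2].astype(np.float32)*1000); print('obj',np.round(rc[0],1),np.round(rc[1],1),round(rc[2],1),'z',round(np.median(p[:,2]),4),'n',len(p))
E
python3 - <<'E'
from pk import *
d=snap('wrist','w18.png'); tray(d); obj(d,.45,-.30,.09); obj(d,.461,-.182,.05); obj(d,.564,-.183,.05)
d=snap('scene'); tray(d); obj(d,.45,-.30,.09); obj(d,.461,-.182,.05); obj(d,.564,-.183,.05)
plan([.461,-.182,.2],down(JT))
E
```

```text
tray rim [ 488.2 -306.9] [ 62.1 251.3] 79.18 1973
obj [ 447.6 -302.6] [39.6 34.6] 78.4 z 0.0894 n 1656
obj [ 460.7 -179.9] [47.  47.7] 42.8 z 0.0495 n 1665
obj [ 563.7 -181.6] [47.2 47.4] 1.5 z 0.0495 n 2216
tray rim [ 495.7 -307.8] [ 67.9 264.4] 79.34 277
obj [ 448.3 -302.6] [44.1 37.5] 81.1 z 0.0886 n 146
obj [ 462.3 -180. ] [45.8 46.6] 13.2 z 0.0492 n 182
obj [ 565.7 -182.6] [50.  45.7] 66.2 z 0.0493 n 205
t 25.1 pos [ 0.4447 -0.2962  0.2078] F [ 0.7  0.1 -0.2] open 0.051
[[-0.981 -0.01  -0.193]
 [ 0.193  0.002 -0.981]
 [ 0.01  -1.     0.   ]]
q [-0.72 -0.14  1.84 -0.01  1.45  1.04]
N 3 row [-0.0, -0.001, 0.003] [0.2, 0.26, -3.84] | total d(local cm) [  0.6    0.79 -11.52] rot [-0.    -0.003  0.01 ]
```

View pics/w18.png

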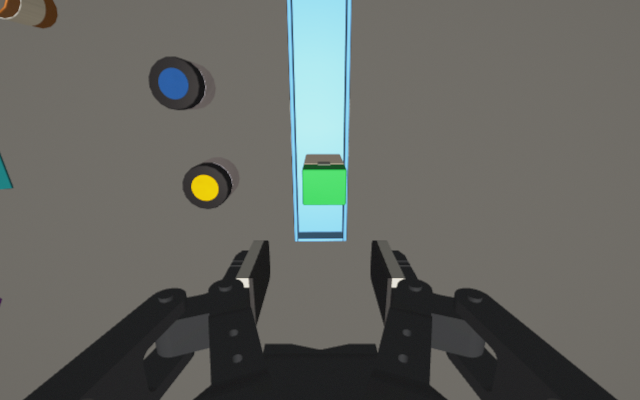

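The green box stands in the tray at (447.6,-302.6), top at z 0.089. Next is the yellow-spot tin, at wrist (205,187).

servo_tool(commands=[0,0,0.003,0.2,0,-3.9,0.9,0,0,0.003,0.2,0,-3.9,0.9,0,0,0.003,0.2,1,-3.9,0.9,0,0,0,0,2,0,0.9,0,0,0,0,2,0,0.9,0,0,0,0,2,0,0.9,0,0,0,0,0,0,0.9])

```text
t: 25.8
tool_pos: [0.4537, -0.1708, 0.1191]
tool_rot: [-0.183, -2.12, 2.097]
contact_force: [-0.9, 0.6, -1.2]
opening: 0.0766
```

```bash
sed -i 's/^TC=.*/TC=np.array([.495,-.3082]);TA=np.radians(-10.9)/' pk.py
python3 - <<'E'
from pk import *
plan([.461,-.180,.026],down(JT))
E
```

```text
t 25.8 pos [ 0.4537 -0.1708  0.1191] F [-0.9  0.6 -1.2] open 0.0766
[[-0.981 -0.021 -0.194]
 [ 0.194  0.013 -0.981]
 [ 0.023 -1.    -0.009]]
q [-0.51 -0.18  2.02  0.    1.32  1.25]
N 3 row [0.003, -0.001, 0.008] [-0.35, 3.1, 0.27] | total d(local cm) [-1.11  9.28  0.84] rot [ 0.009 -0.003  0.023]
```

servo_tool(commands=[0.009,0,0.023,-0.9,1.5,0.9,0.9,0,0,0,-0.2,2.5,0,0.9,0,0,0,0,2.5,0,0.9,0,0,0,0,0,0,0.9])

```text
t: 26.2
tool_pos: [0.4603, -0.1808, 0.0489]
tool_rot: [-0.202, -2.118, 2.114]
contact_force: [-1.1, -0.5, -0.2]
opening: 0.077
```

Run:
```python
from pk import *
plan([.461,-.180,.026],down(JT))
```

```text
t 26.2 pos [ 0.4603 -0.1808  0.0489] F [-1.1 -0.5 -0.2] open 0.077
[[-0.981 -0.005 -0.194]
 [ 0.194  0.003 -0.981]
 [ 0.006 -1.    -0.001]]
q [-0.52 -0.07  2.05 -0.    1.16  1.24]
N 1 row [0.001, -0.004, 0.006] [-0.07, 2.29, -0.09] | total d(local cm) [-0.07  2.29 -0.09] rot [ 0.001 -0.004  0.006]
```

servo_tool(commands=[0,0,0.005,-0.05,1.3,-0.1,0.9,0,0,0,0,0.9,0,0.9,0,0,0,0,0,0,0.9,0,0,0,0,0,0,0.6,0,0,0,0,0,0,0.4,0,0,0,0,0,0,0.4,0,0,0,0,0,0,0.4])

```text
t: 26.9
tool_pos: [0.4634, -0.1816, 0.0311]
tool_rot: [-0.213, -2.119, 2.121]
contact_force: [-0.6, 0.8, -1.8]
opening: 0.0463
```

Run:
```python
from pk import *
plan([.461,-.180,.18],down(JT))
```

```text
t 26.9 pos [ 0.4634 -0.1816  0.0311] F [-0.6  0.8 -1.8] open 0.0463
[[-0.981  0.004 -0.195]
 [ 0.195 -0.001 -0.981]
 [-0.004 -1.     0.   ]]
q [-0.52 -0.04  2.06  0.    1.11  1.24]
N 4 row [-0.0, -0.001, -0.001] [0.06, -3.72, -0.03] | total d(local cm) [  0.2  -14.89  -0.11] rot [-0.    -0.004 -0.004]
```

servo_tool(commands=[0,0,0,0.05,-3,0,0.4,0,0,0,0.05,-4.5,0,0.4,0,0,0,0,-4.5,0,0.4,0,0,0,0,0,0,0.4])

```text
t: 27.3
tool_pos: [0.46, -0.1803, 0.1531]
tool_rot: [-0.207, -2.119, 2.116]
contact_force: [-0.4, -0.5, 0.5]
opening: 0.0469
```

Run:
```python
from pk import *
p=slot(-.094)
plan([p[0],p[1],.14],down(JT))
```

```text
t 27.3 pos [ 0.46   -0.1803  0.1531] F [-0.4 -0.5  0.5] open 0.0469
[[-0.981 -0.001 -0.195]
 [ 0.195  0.002 -0.981]
 [ 0.001 -1.    -0.002]]
q [-0.52 -0.2   1.99  0.    1.36  1.24]
N 3 row [0.001, -0.001, 0.0] [1.16, 0.43, 3.97] | total d(local cm) [ 3.47  1.3  11.92] rot [ 0.002 -0.004  0.001]
```

servo_tool(commands=[0,0,0,1.16,0.2,3.97,0.4,0,0,0,1.16,0.2,3.97,0.4,0,0,0,1.16,0.2,3.97,0.4,0,0,0,0,0,0,0.4])

```text
t: 27.7
tool_pos: [0.402, -0.2927, 0.1473]
tool_rot: [-0.205, -2.122, 2.122]
contact_force: [0.2, -0.1, -1.4]
opening: 0.0467
```

Run:
```python
from pk import *
p=slot(-.094)
plan([p[0],p[1],.06],down(JT))
```

```text
t 27.7 pos [ 0.402  -0.2927  0.1473] F [ 0.2 -0.1 -1.4] open 0.0467
[[-0.982  0.002 -0.19 ]
 [ 0.19  -0.001 -0.982]
 [-0.002 -1.     0.   ]]
q [-0.78 -0.19  1.99  0.    1.34  0.98]
N 2 row [-0.0, 0.001, -0.001] [-0.01, 4.36, -0.12] | total d(local cm) [-0.01  8.73 -0.24] rot [-0.     0.001 -0.002]
```

servo_tool(commands=[0,0,0,0,2.5,-0.2,0.4,0,0,0,0,2.5,0,0.4,0,0,0,0,2.5,0,0.4,0,0,0,0,0,0,0.4])

```text
t: 28.1
tool_pos: [0.4014, -0.2902, 0.0681]
tool_rot: [-0.208, -2.121, 2.118]
contact_force: [-1.0, 0.9, -2.3]
opening: 0.0467
```

Run:
```python
from pk import *
p=slot(-.094)
plan([p[0],p[1],.06],down(JT))
```

```text
t 28.1 pos [ 0.4014 -0.2902  0.0681] F [-1.   0.9 -2.3] open 0.0467
[[-0.981  0.001 -0.194]
 [ 0.194  0.002 -0.981]
 [-0.001 -1.    -0.002]]
q [-0.78 -0.1   2.05  0.    1.19  0.99]
N 1 row [0.002, -0.003, -0.001] [-0.14, 0.81, -0.0] | total d(local cm) [-0.14  0.81 -0.  ] rot [ 0.002 -0.003 -0.001]
```

servo_tool(commands=[0,0,0,-0.1,0.9,0,0.4,0,0,0,0,0,0,0.4])

```text
t: 28.3
tool_pos: [0.4026, -0.2896, 0.0586]
tool_rot: [-0.207, -2.122, 2.117]
contact_force: [1.0, 0.9, -1.9]
opening: 0.0463
```

Run:
```python
from pk import *
p=slot(-.094)
plan([p[0],p[1],.035],down(JT))
d=snap('wrist','w19.png')
```

```text
t 28.3 pos [ 0.4026 -0.2896  0.0586] F [ 1.   0.9 -1.9] open 0.0463
[[-0.981  0.001 -0.193]
 [ 0.193  0.002 -0.981]
 [-0.    -1.    -0.002]]
q [-0.78 -0.08  2.05  0.    1.17  0.99]
N 1 row [0.002, -0.002, -0.0] [-0.02, 2.36, 0.09] | total d(local cm) [-0.02  2.36  0.09] rot [ 0.002 -0.002 -0.   ]
```

View pics/w19.png

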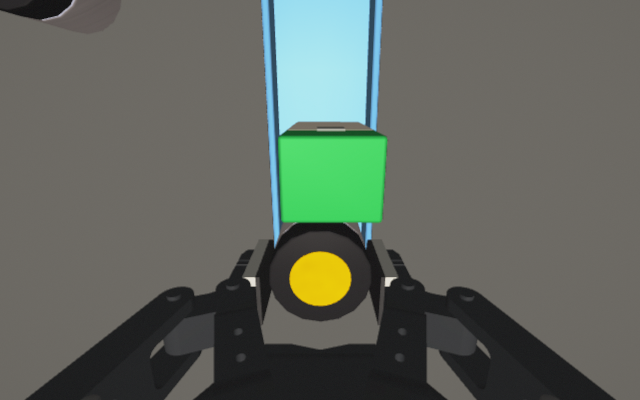

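The tin is centred between the walls: rims at cols 277 and 366 at row 240, tin at col 320. Descending.

servo_tool(commands=[0,0,0,0,0.9,0.1,0.4,0,0,0,0,0.7,0,0.4,0,0,0,0,0,0,0.4])

```text
t: 28.65
tool_pos: [0.4052, -0.2929, 0.0456]
tool_rot: [-0.214, -2.12, 2.126]
contact_force: [0.4, 0.2, -2.3]
opening: 0.0465
```

Run:
```python
from pk import *
p=slot(-.094)
plan([p[0],p[1],.035],down(JT))
```

```text
t 28.65 pos [ 0.4052 -0.2929  0.0456] F [ 0.4  0.2 -2.3] open 0.0465
[[-0.981  0.007 -0.192]
 [ 0.192 -0.003 -0.981]
 [-0.007 -1.     0.002]]
q [-0.78 -0.06  2.05  0.    1.14  0.99]
N 1 row [-0.002, -0.002, -0.007] [0.3, 1.06, -0.2] | total d(local cm) [ 0.3   1.06 -0.2 ] rot [-0.002 -0.002 -0.007]
```

servo_tool(commands=[0,0,-0.005,0.3,0.4,-0.2,0.4,0,0,0,0,0.4,0,0.4,0,0,0,0,0,0,0.4])

```text
t: 28.95
tool_pos: [0.4027, -0.2905, 0.0375]
tool_rot: [-0.209, -2.118, 2.124]
contact_force: [0.6, 0.7, -1.7]
opening: 0.0465
```

Run:
```python
from pk import *
p=slot(-.094)
plan([p[0],p[1],.035],down(JT))
```

```text
t 28.95 pos [ 0.4027 -0.2905  0.0375] F [ 0.6  0.7 -1.7] open 0.0465
[[-0.981  0.002 -0.193]
 [ 0.193 -0.003 -0.981]
 [-0.003 -1.     0.002]]
q [-0.77 -0.05  2.06 -0.    1.13  0.99]
N 1 row [-0.002, -0.002, -0.003] [0.0, 0.25, -0.01] | total d(local cm) [ 0.    0.25 -0.01] rot [-0.002 -0.002 -0.003]
```

servo_tool(commands=[0,0,0,0,0.3,0,0.4,0,0,0,0,0.15,0,0.4])

```text
t: 29.15
tool_pos: [0.4031, -0.2908, 0.034]
tool_rot: [-0.209, -2.118, 2.124]
contact_force: [-5.9, 3.8, 12.6]
opening: 0.0465
```

servo_tool(commands=[0,0,0,0,-0.1,0,0.4,0,0,0,0,0,0,0.75,0,0,0,0,0,0,0.75,0,0,0,0,-2,0,0.75,0,0,0,0,-4,0,0.75,0,0,0,0,-5,0,0.75,0,0,0,0,-4,0,0.75,0,0,0,0,0,0,0.75])

```text
t: 29.95
tool_pos: [0.4023, -0.29, 0.1895]
tool_rot: [-0.207, -2.118, 2.122]
contact_force: [1.6, -0.0, 0.9]
opening: 0.0643
```

Run:
```python
from pk import *
d=snap('wrist','w20.png'); tray(d); obj(d,.448,-.303,.09,.035); obj(d,.40,-.29,.054,.04,.006);  obj(d,.564,-.183,.05)
plan([.564,-.1815,.15],down(JT))
```

```text
tray rim [ 462.3 -302. ] [ 62.2 199.5] 79.18 1885
obj [ 447.6 -302.6] [39.9 33.6] 78.9 z 0.0895 n 2226
obj [ 401.4 -290.6] [46.3 47.1] 79.0 z 0.0537 n 1936
obj [ 559.8 -180.8] [47.6 40.3] 79.4 z 0.0495 n 2788
t 30.0 pos [ 0.4013 -0.2891  0.1867] F [-0.  -0.1  0.6] open 0.064
[[-0.981 -0.002 -0.193]
 [ 0.193  0.001 -0.981]
 [ 0.002 -1.    -0.001]]
q [-0.77 -0.23  1.96 -0.    1.42  0.99]
N 5 row [0.0, -0.0, 0.0] [-2.78, 0.73, -2.74] | total d(local cm) [-13.9    3.64 -13.7 ] rot [ 0.001 -0.002  0.002]
```

View pics/w20.png

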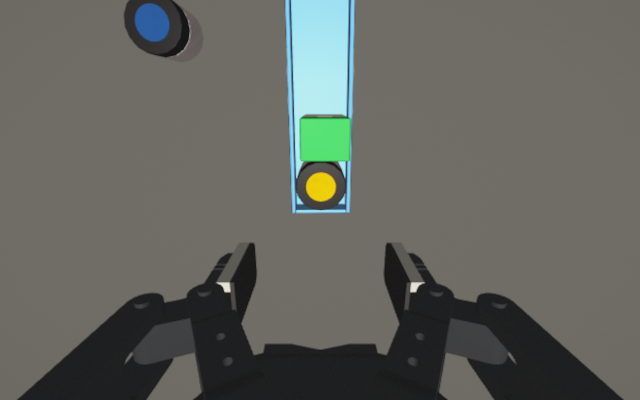

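The yellow-spot tin is seated in the tray, top at 0.0537. Next is the blue-spot tin.

servo_tool(commands=[0,0,0,-2.78,0.3,-2.74,0.9,0,0,0,-2.78,0.3,-2.74,0.9,0,0,0,-2.78,0.3,-2.74,0.9,0,0,0,-2.78,0.5,-2.74,0.9,0,0,0,-2.78,0.7,-2.74,0.9,0,0,0,0,0,0,0.9])

```text
t: 30.6
tool_pos: [0.5658, -0.1772, 0.1547]
tool_rot: [-0.198, -2.115, 2.107]
contact_force: [-0.7, -0.2, 0.1]
opening: 0.0771
```

Run:
```python
from pk import *
d=snap('wrist','w21.png'); obj(d,.564,-.183,.05);obj(d,.692,-.175,.086);obj(d,.665,-.052,.076)
plan([.564,-.1815,.06],down(JT))
```

```text
obj [ 564.2 -181.4] [46.7 46.7] 79.1 z 0.0497 n 2410
obj [ 687.2 -171.6] [34.1 33.1] 76.4 z 0.0854 n 3186
obj [665.1 -50.7] [35.5 35.3] 73.5 z 0.0752 n 2360
t 30.65 pos [ 0.5644 -0.1782  0.1548] F [-0.  -0.2  0.1] open 0.0768
[[-0.98  -0.013 -0.199]
 [ 0.199  0.004 -0.98 ]
 [ 0.013 -1.    -0.002]]
q [-0.43  0.04  1.75 -0.    1.36  1.34]
N 3 row [0.001, -0.003, 0.004] [-0.04, 3.16, 0.11] | total d(local cm) [-0.15  9.47  0.35] rot [ 0.002 -0.008  0.013]
```

View pics/w21.png

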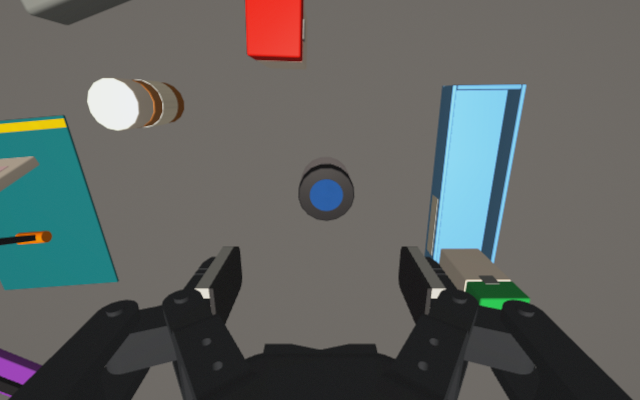

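The blue-spot tin is at wrist (326,195), world (564,-181). Descending.

servo_tool(commands=[0,-0.008,0.01,-0.1,2.5,0.4,0.9,0,0,0,0,3,0,0.9,0,0,0,0,3,0,0.9,0,0,0,0,2,0,0.9,0,0,0,0,0,0,0.9])

```text
t: 31.15
tool_pos: [0.5588, -0.1837, 0.0422]
tool_rot: [-0.196, -2.118, 2.113]
contact_force: [-0.9, -0.4, 0.1]
opening: 0.0769
```

Run:
```python
from pk import *
plan([.564,-.1815,.027],down(JT))
```

```text
t 31.15 pos [ 0.5588 -0.1837  0.0422] F [-0.9 -0.4  0.1] open 0.0769
[[-0.981 -0.009 -0.193]
 [ 0.193  0.003 -0.981]
 [ 0.009 -1.    -0.001]]
q [-0.44  0.16  1.83 -0.    1.16  1.32]
N 1 row [0.001, -0.002, 0.009] [-0.49, 1.51, -0.32] | total d(local cm) [-0.49  1.51 -0.32] rot [ 0.001 -0.002  0.009]
```

servo_tool(commands=[0,0,0.008,-0.5,0.8,-0.3,0.9,0,0,0,0,0.8,0,0.9,0,0,0,0,0,0,0.9,0,0,0,0,0,0,0.6,0,0,0,0,0,0,0.4,0,0,0,0,0,0,0.4,0,0,0,0,0,0,0.4])

```text
t: 31.85
tool_pos: [0.5658, -0.1836, 0.0289]
tool_rot: [-0.213, -2.12, 2.121]
contact_force: [-0.0, -0.3, -2.1]
opening: 0.0464
```

Run:
```python
from pk import *
p=slot(.0015)
plan([p[0],p[1],.18],down(JT))
```

```text
t 31.85 pos [ 0.5658 -0.1836  0.0289] F [-0.  -0.3 -2.1] open 0.0464
[[-0.981  0.004 -0.195]
 [ 0.195 -0.001 -0.981]
 [-0.005 -1.     0.   ]]
q [-0.44  0.19  1.83  0.    1.12  1.33]
N 5 row [-0.0, -0.001, -0.001] [0.87, -3.02, 2.72] | total d(local cm) [  4.3  -15.13  13.6 ] rot [-0.    -0.004 -0.005]
```

servo_tool(commands=[0,0,0,0.05,-3,0,0.4,0,0,0,0.05,-4.5,0,0.4,0,0,0,0,-4.5,0,0.4,0,0,0,0.87,0,2.7,0.4,0,0,0,0.87,0,2.7,0.4,0,0,0,0.87,0,2.7,0.4,0,0,0,0.87,0,2.7,0.4,0,0,0,0.7,0,2.5,0.4,0,0,0,0,0,0,0.4])

```text
t: 32.75
tool_pos: [0.4937, -0.3083, 0.152]
tool_rot: [-0.205, -2.12, 2.123]
contact_force: [1.1, 1.0, -1.4]
opening: 0.0468
```

Run:
```python
from pk import *
p=slot(.003)
plan([p[0],p[1],.06],down(JT))
```

```text
t 32.75 pos [ 0.4937 -0.3083  0.152 ] F [ 1.1  1.  -1.4] open 0.0468
[[-0.982  0.001 -0.191]
 [ 0.191 -0.002 -0.982]
 [-0.001 -1.     0.001]]
q [-0.69  0.01  1.79 -0.    1.34  1.08]
N 3 row [-0.0, 0.0, -0.0] [-0.14, 3.07, -0.02] | total d(local cm) [-0.41  9.2  -0.05] rot [-0.001  0.    -0.001]
```

servo_tool(commands=[0,0,0,-0.4,2,0,0.4,0,0,0,0,2.5,0,0.4,0,0,0,-0.1,2.5,0,0.4,0,0,0,0,1,0,0.4,0,0,0,0,0,0,0.4])

```text
t: 33.25
tool_pos: [0.4996, -0.3086, 0.0702]
tool_rot: [-0.208, -2.12, 2.123]
contact_force: [-1.2, 0.2, -2.2]
opening: 0.0468
```

Run:
```python
from pk import *
p=slot(.003)
plan([p[0],p[1],.033],down(JT))
```

```text
t 33.25 pos [ 0.4996 -0.3086  0.0702] F [-1.2  0.2 -2.2] open 0.0468
[[-0.981  0.003 -0.192]
 [ 0.192 -0.001 -0.981]
 [-0.003 -1.     0.001]]
q [-0.68  0.11  1.83  0.    1.19  1.08]
N 1 row [-0.001, -0.001, -0.003] [0.17, 3.72, 0.04] | total d(local cm) [0.17 3.72 0.04] rot [-0.001 -0.001 -0.003]
```

servo_tool(commands=[0,0,0,0.1,1,0,0.4,0,0,0,0,0.7,0,0.4,0,0,0,0,0,0,0.4])

```text
t: 33.55
tool_pos: [0.5, -0.3086, 0.0543]
tool_rot: [-0.211, -2.12, 2.126]
contact_force: [0.0, 0.9, -2.1]
opening: 0.0466
```

Run:
```python
from pk import *
p=slot(.003)
plan([p[0],p[1],.033],down(JT))
snap('wrist','w22.png')
```

```text
t 33.55 pos [ 0.5    -0.3086  0.0543] F [ 0.   0.9 -2.1] open 0.0466
[[-0.982  0.005 -0.191]
 [ 0.191 -0.003 -0.982]
 [-0.006 -1.     0.002]]
q [-0.68  0.13  1.84  0.    1.16  1.08]
N 1 row [-0.002, 0.0, -0.006] [0.21, 2.13, 0.05] | total d(local cm) [0.21 2.13 0.05] rot [-0.002  0.    -0.006]
```

View pics/w22.png

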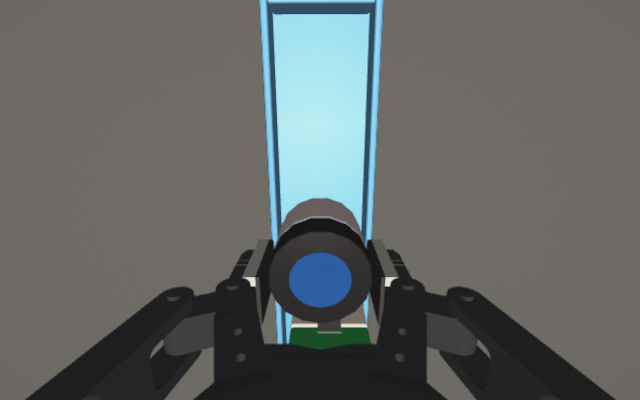

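servo_tool(commands=[0,0,-0.005,0.1,0.8,0.05,0.4,0,0,0,0,0.7,0,0.4,0,0,0,0,0.4,0,0.4,0,0,0,0,0,0,0.4])

```text
t: 34.0
tool_pos: [0.5001, -0.3101, 0.036]
tool_rot: [-0.208, -2.117, 2.127]
contact_force: [0.3, 0.7, -1.4]
opening: 0.0467
```

Run:
```python
from pk import *
p=slot(.003)
plan([p[0],p[1],.033],down(JT))
```

```text
t 34.0 pos [ 0.5001 -0.3101  0.036 ] F [ 0.3  0.7 -1.4] open 0.0467
[[-0.982  0.003 -0.191]
 [ 0.191 -0.005 -0.982]
 [-0.004 -1.     0.004]]
q [-0.68  0.16  1.84 -0.    1.13  1.08]
N 1 row [-0.004, -0.0, -0.004] [0.24, 0.3, -0.09] | total d(local cm) [ 0.24  0.3  -0.09] rot [-0.004 -0.    -0.004]
```

servo_tool(commands=[0,0,0,0.15,0.3,-0.1,0.4,0,0,0,0,0.2,0,0.4])

```text
t: 34.2
tool_pos: [0.4991, -0.309, 0.0321]
tool_rot: [-0.208, -2.118, 2.126]
contact_force: [-6.4, 3.9, 12.7]
opening: 0.0466
```

On the floor. Releasing, rising, and moving to the red box.

servo_tool(commands=[0,0,0,0,-0.1,0,0.4,0,0,0,0,0,0,0.75,0,0,0,0,0,0,0.75,0,0,0,0,-2,0,0.75,0,0,0,0,-4,0,0.75,0,0,0,0,-5,0,0.75,0,0,0,0,-5,0,0.75,0,0,0,0,0,0,0.75])

```text
t: 35.0
tool_pos: [0.4985, -0.3083, 0.1987]
tool_rot: [-0.208, -2.118, 2.126]
contact_force: [0.0, 0.2, 1.2]
opening: 0.0641
```

Run:
```python
from pk import *
d=snap('wrist','w23.png'); tray(d); obj(d,.50,-.309,.054,.04,.006)
plan([.665,-.17,.20],down(-105))
```

```text
tray rim [ 494.3 -308. ] [ 62.1 264.1] 79.19 2231
obj [ 492.4 -307.8] [46.8 58.1] 79.8 z 0.0536 n 1989
t 35.05 pos [ 0.4971 -0.3072  0.1949] F [-0.7  0.5 -0.1] open 0.0641
[[-0.982 -0.001 -0.191]
 [ 0.191 -0.001 -0.982]
 [ 0.001 -1.     0.001]]
q [-0.68 -0.02  1.75 -0.    1.41  1.08]
N 5 row [-0.0, 0.014, 0.0] [-2.68, -0.11, -3.41] | total d(local cm) [-13.86  -0.55 -16.67] rot [-0.001  0.069  0.001]
```

servo_tool(commands=[0,0.014,0,-2.68,-0.11,-3.41,0.75,0,0.014,0,-2.68,-0.11,-3.41,0.75,0,0.014,0,-2.68,-0.11,-3.41,0.75,0,0.014,0,-2.68,-0.11,-3.41,0.75,0,0.014,0,-2.68,-0.11,-3.41,0.75,0,0,0,0,0,0,0.75])

```text
t: 35.65
tool_pos: [0.6682, -0.1661, 0.1916]
tool_rot: [-0.273, -2.073, 2.073]
contact_force: [-0.7, 0.4, -0.2]
opening: 0.0642
```

Run:
```python
from pk import *
d=snap('wrist','w24.png'); obj(d,.690,-.174,.086);obj(d,.665,-.052,.076); obj(d,.5,-.308,.0537,.03,.004)
plan([.689,-.174,.12],down(-105))
```

```text
obj [ 690.9 -172.4] [33.9 40.3] 76.5 z 0.0855 n 1987
obj [665.5 -50.7] [35.4 35.2] 79.6 z 0.0753 n 1209
obj [ 507.8 -310. ] [48.2 28.5] 78.9 z 0.0536 n 719
t 35.7 pos [ 0.6665 -0.1675  0.191 ] F [-1.2  0.3 -0.1] open 0.0642
[[-0.963 -0.011 -0.268]
 [ 0.268  0.001 -0.963]
 [ 0.011 -1.     0.002]]
q [-0.35  0.23  1.49 -0.    1.44  1.49]
N 2 row [-0.001, -0.005, 0.005] [-1.2, 3.54, 0.01] | total d(local cm) [-2.42  7.07  0.01] rot [-0.002 -0.01   0.011]
```

View pics/w24.png

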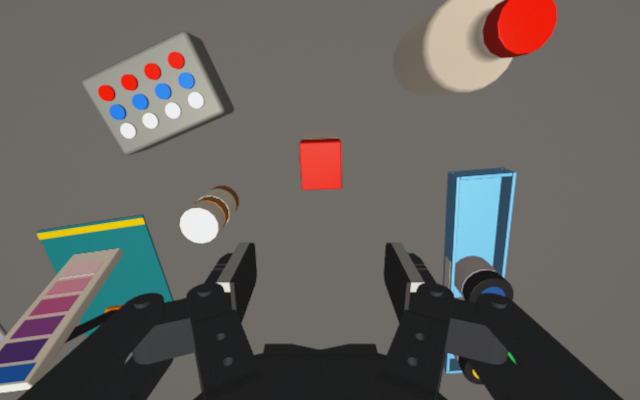

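The red box is at wrist (320,165), world (690.9,-172.4), with its 34 mm side along 76.5°.

servo_tool(commands=[0,-0.02,0.008,-1.25,3,0.2,0.75,0,-0.015,0,-1.25,3,0.2,0.75,0,0,0,-0.1,3,0,0.75,0,0,0,0,2.5,0,0.75,0,0,0,0,0,0,0.75])

```text
t: 36.2
tool_pos: [0.6863, -0.181, 0.0675]
tool_rot: [-0.24, -2.089, 2.094]
contact_force: [-0.5, 0.0, -1.0]
opening: 0.0641
```

Run:
```python
from pk import *
plan([.6909,-.1724,.046],down(-103.5))
```

```text
t 36.2 pos [ 0.6863 -0.181   0.0675] F [-0.5  0.  -1. ] open 0.0641
[[-0.972 -0.009 -0.235]
 [ 0.235 -0.001 -0.972]
 [ 0.008 -1.     0.003]]
q [-0.36  0.39  1.51 -0.    1.25  1.45]
N 1 row [-0.003, -0.002, 0.008] [-0.26, 2.14, -0.95] | total d(local cm) [-0.26  2.14 -0.95] rot [-0.003 -0.002  0.008]
```

servo_tool(commands=[0,0,0.008,-0.3,0.3,-0.9,0.75,0,0,0,0,0.9,0,0.75,0,0,0,0,0.8,0,0.75,0,0,0,0,0,0,0.75])

```text
t: 36.6
tool_pos: [0.6917, -0.174, 0.0487]
tool_rot: [-0.254, -2.091, 2.1]
contact_force: [-0.3, 0.9, -0.5]
opening: 0.0644
```

Run:
```python
from pk import *
plan([.6909,-.1724,.046],down(-103.5))
```

```text
t 36.6 pos [ 0.6917 -0.174   0.0487] F [-0.3  0.9 -0.5] open 0.0644
[[-0.972  0.002 -0.237]
 [ 0.237 -0.005 -0.972]
 [-0.003 -1.     0.004]]
q [-0.35  0.41  1.52 -0.    1.21  1.46]
N 1 row [-0.004, -0.003, -0.003] [0.11, 0.27, -0.14] | total d(local cm) [ 0.11  0.27 -0.14] rot [-0.004 -0.003 -0.003]
```

servo_tool(commands=[0,0,0,0.1,0.2,-0.1,0.75,0,0,0,0,0,0,0.5,0,0,0,0,0,0,0.3,0,0,0,0,0,0,0.25,0,0,0,0,0,0,0.25,0,0,0,0,0,0,0.25])

```text
t: 37.2
tool_pos: [0.6924, -0.1732, 0.0494]
tool_rot: [-0.259, -2.092, 2.104]
contact_force: [0.4, 0.3, -1.1]
opening: 0.0337
```

Run:
```python
from pk import *
p=slot(.054)
plan([p[0],p[1],.18],down(JT))
```

```text
t 37.2 pos [ 0.6924 -0.1732  0.0494] F [ 0.4  0.3 -1.1] open 0.0337
[[-0.972  0.006 -0.236]
 [ 0.236 -0.006 -0.972]
 [-0.008 -1.     0.005]]
q [-0.35  0.41  1.52 -0.    1.21  1.46]
N 6 row [-0.001, -0.008, -0.001] [1.81, -2.18, 2.89] | total d(local cm) [ 10.5  -13.06  17.59] rot [-0.005 -0.047 -0.007]
```

servo_tool(commands=[0,0,0,0,-3,0,0.25,0,0,0,0,-4.7,0,0.25,0,0,0,0,-4.7,0,0.25,0,-0.008,0,1.8,0,2.95,0.25,0,-0.008,0,1.8,0,2.95,0.25,0,-0.008,0,1.8,0,2.95,0.25,0,-0.008,0,1.8,0,2.95,0.25,0,-0.008,0,1.7,0,2.95,0.25,0,-0.008,0,1.7,0,2.8,0.25,0,0,0,0,0,0,0.25])

```text
t: 38.2
tool_pos: [0.5442, -0.3245, 0.1759]
tool_rot: [-0.2, -2.119, 2.132]
contact_force: [0.5, -0.1, -0.3]
opening: 0.0338
```

Run:
```python
from pk import *
p=slot(.0555)
plan([p[0],p[1],.085],down(JT))
snap('wrist','w25.png')
```

```text
t 38.2 pos [ 0.5442 -0.3245  0.1759] F [ 0.5 -0.1 -0.3] open 0.0338
[[-0.983  0.002 -0.184]
 [ 0.184 -0.006 -0.983]
 [-0.003 -1.     0.006]]
q [-0.65  0.11  1.65 -0.    1.38  1.1 ]
N 3 row [-0.002, 0.002, -0.001] [-0.13, 3.03, -0.24] | total d(local cm) [-0.39  9.09 -0.72] rot [-0.006  0.007 -0.003]
```

View pics/w25.png

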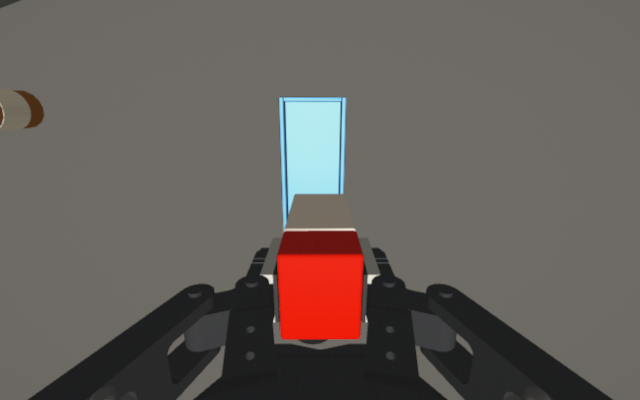

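servo_tool(commands=[0,0.007,0,-0.4,2,-0.7,0.25,0,0,0,0,2.5,0,0.25,0,0,0,0,2.5,0,0.25,0,0,0,0,1.5,0,0.25,0,0,0,0,0,0,0.25])

```text
t: 38.75
tool_pos: [0.5542, -0.3149, 0.0895]
tool_rot: [-0.209, -2.12, 2.13]
contact_force: [0.1, -0.2, -1.3]
opening: 0.034
```

Run:
```python
from pk import *
p=slot(.0555)
plan([p[0],p[1],.0535],down(JT))
```

```text
t 38.75 pos [ 0.5542 -0.3149  0.0895] F [ 0.1 -0.2 -1.3] open 0.034
[[-0.982  0.006 -0.188]
 [ 0.188 -0.005 -0.982]
 [-0.007 -1.     0.004]]
q [-0.63  0.2   1.7  -0.    1.23  1.13]
N 1 row [-0.004, 0.002, -0.007] [0.42, 3.6, 0.45] | total d(local cm) [0.42 3.6  0.45] rot [-0.004  0.002 -0.007]
```

servo_tool(commands=[0,0,-0.006,0.4,0.3,0.45,0.25,0,0,0,0,0.9,0,0.25,0,0,0,0,0.9,0,0.25,0,0,0,0,0.7,0,0.25,0,0,0,0,0,0,0.25])

```text
t: 39.25
tool_pos: [0.5516, -0.3197, 0.0629]
tool_rot: [-0.206, -2.118, 2.132]
contact_force: [-0.2, 1.0, -0.5]
opening: 0.0334
```

Run:
```python
from pk import *
p=slot(.0555)
plan([p[0],p[1],.0535],down(JT))
```

```text
t 39.25 pos [ 0.5516 -0.3197  0.0629] F [-0.2  1.  -0.5] open 0.0334
[[-0.982  0.004 -0.188]
 [ 0.188 -0.007 -0.982]
 [-0.006 -1.     0.006]]
q [-0.64  0.23  1.71 -0.    1.19  1.12]
N 1 row [-0.006, 0.003, -0.006] [0.23, 0.93, -0.07] | total d(local cm) [ 0.23  0.93 -0.07] rot [-0.006  0.003 -0.006]
```

servo_tool(commands=[-0.005,0,-0.005,0.2,0.5,-0.05,0.25,0,0,0,0,0.4,0,0.25,0,0,0,0,0.3,0,0.25,0,0,0,0,0.2,0,0.25])

```text
t: 39.65
tool_pos: [0.5508, -0.3197, 0.0531]
tool_rot: [-0.202, -2.122, 2.124]
contact_force: [-5.3, 3.4, 10.2]
opening: 0.034
```

On the floor. Releasing, then on to the oil bottle.

servo_tool(commands=[0,0,0,0,-0.1,0,0.25,0,0,0,0,0,0,0.55,0,0,0,0,0,0,0.55,0,0,0,0,-2,0,0.55,0,0,0,0,-4,0,0.55,0,0,0,0,-5,0,0.55,0,0,0,0,-5,0,0.55,0,0,0,0,0,0,0.55])

```text
t: 40.45
tool_pos: [0.5502, -0.3193, 0.2179]
tool_rot: [-0.2, -2.122, 2.122]
contact_force: [0.2, -1.9, 0.1]
opening: 0.0472
```

Run:
```python
from pk import *
d=snap('wrist','w26.png'); tray(d); obj(d,.548,-.319,.09,.035)
plan([.64,-.0507,.21],down(JT))
```

```text
tray rim [ 494.3 -308.1] [ 62.1 262.6] 79.21 1701
obj [ 550.  -319.2] [33.8 39.6] 79.5 z 0.0894 n 1584
t 40.5 pos [ 0.5488 -0.3183  0.2138] F [-0.5 -0.   0.2] open 0.0467
[[-0.982 -0.005 -0.188]
 [ 0.188  0.004 -0.982]
 [ 0.006 -1.    -0.003]]
q [-0.64  0.09  1.6  -0.    1.46  1.12]
N 7 row [0.0, 0.0, 0.001] [-0.56, 0.06, -4.0] | total d(local cm) [ -3.94   0.44 -28.  ] rot [0.003 0.003 0.006]
```

View pics/w26.png

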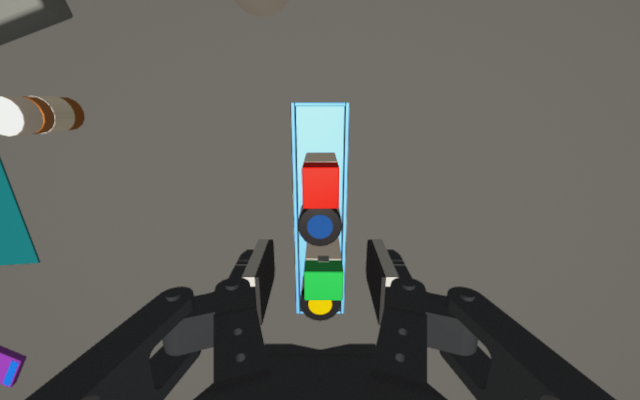

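Red box standing at (550,-319). The oil bottle is last.

servo_tool(commands=[0,0,0,-0.56,0.06,-4,0.75,0,0,0,-0.56,0.06,-4,0.75,0,0,0,-0.56,0.06,-4,0.75,0,0,0,-0.56,0.06,-4,0.75,0,0,0,-0.56,0.06,-4,0.75,0,0,0,-0.56,0.06,-4,0.75,0,0,0,-0.56,0.06,-4,0.75,0,0,0,0,0,0,0.75])

```text
t: 41.3
tool_pos: [0.6384, -0.0414, 0.1957]
tool_rot: [-0.183, -2.117, 2.103]
contact_force: [-0.6, -1.3, -0.6]
opening: 0.0645
```

Run:
```python
from pk import *
d=snap('wrist','w27.png'); obj(d,.665,-.05,.076)
plan([.6653,-.0507,.11],down(JT))
```

```text
obj [665.6 -50.4] [35.2 34.9] 59.4 z 0.0754 n 1334
t 41.35 pos [ 0.6376 -0.0433  0.1952] F [-0.6 -0.3 -0.4] open 0.0642
[[-0.981 -0.022 -0.195]
 [ 0.194  0.007 -0.981]
 [ 0.023 -1.    -0.003]]
q [-0.19  0.12  1.6   0.    1.44  1.58]
N 2 row [0.001, -0.002, 0.011] [-1.5, 4.24, 0.1] | total d(local cm) [-3.05  8.46  0.21] rot [ 0.003 -0.004  0.023]
```

View pics/w27.png

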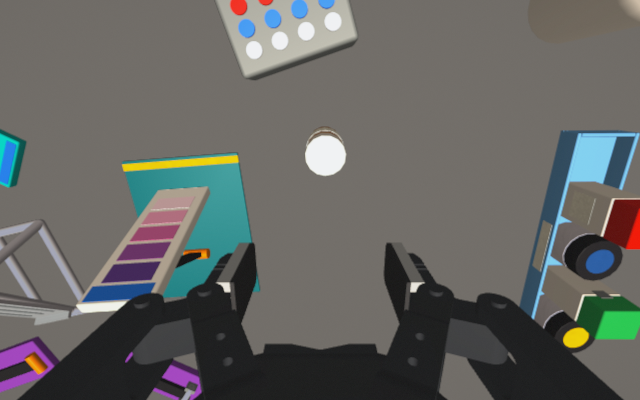

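servo_tool(commands=[0,0,0.015,-1.5,2.5,0.2,0.75,0,0,0.008,-1.5,2.5,0.1,0.75,0,0,0,-0.3,2.5,0,0.75,0,0,0,0,0,0,0.75])

```text
t: 41.75
tool_pos: [0.6674, -0.0562, 0.114]
tool_rot: [-0.207, -2.117, 2.116]
contact_force: [-1.4, 0.6, -0.3]
opening: 0.0642
```

Run:
```python
from pk import *
plan([.6656,-.0505,.042],down(JT))
```

```text
t 41.75 pos [ 0.6674 -0.0562  0.114 ] F [-1.4  0.6 -0.3] open 0.0642
[[-0.981 -0.002 -0.196]
 [ 0.196  0.001 -0.981]
 [ 0.002 -1.    -0.   ]]
q [-0.2   0.25  1.6   0.    1.3   1.57]
N 2 row [0.0, -0.003, 0.001] [0.14, 3.6, -0.26] | total d(local cm) [ 0.27  7.2  -0.52] rot [ 0.    -0.006  0.002]
```

servo_tool(commands=[0,0,0,0.25,1.5,-0.5,0.75,0,0,0,0,2.5,0,0.75,0,0,0,0,2.2,0,0.75,0,0,0,0,0.9,0,0.75,0,0,0,0,0,0,0.75])

```text
t: 42.25
tool_pos: [0.6653, -0.0532, 0.0419]
tool_rot: [-0.214, -2.115, 2.115]
contact_force: [0.4, 0.8, -0.0]
opening: 0.0638
```

Run:
```python
from pk import *
plan([.6656,-.0505,.042],down(JT))
```

```text
t 42.25 pos [ 0.6653 -0.0532  0.0419] F [ 0.4  0.8 -0. ] open 0.0638
[[-0.98  0.   -0.2 ]
 [ 0.2  -0.   -0.98]
 [-0.   -1.   -0.  ]]
q [-0.19  0.32  1.64  0.    1.18  1.58]
N 1 row [0.0, -0.01, -0.0] [0.02, -0.01, -0.28] | total d(local cm) [ 0.02 -0.01 -0.28] rot [ 0.   -0.01 -0.  ]
```

servo_tool(commands=[0,-0.01,0,0,0,-0.25,0.75,0,0,0,0,0,0,0.5,0,0,0,0,0,0,0.3,0,0,0,0,0,0,0.25,0,0,0,0,0,0,0.25,0,0,0,0,0,0,0.25])

```text
t: 42.85
tool_pos: [0.6688, -0.0511, 0.0475]
tool_rot: [-0.212, -2.124, 2.126]
contact_force: [-0.4, 0.2, -0.6]
opening: 0.0348
```

Run:
```python
from pk import *
p=slot(.102)
plan([p[0],p[1],.18],down(JT))
```

```text
t 42.85 pos [ 0.6688 -0.0511  0.0475] F [-0.4  0.2 -0.6] open 0.0348
[[-0.982  0.008 -0.19 ]
 [ 0.19  -0.002 -0.982]
 [-0.008 -1.     0.   ]]
q [-0.19  0.32  1.63 -0.    1.18  1.57]
N 8 row [0.0, 0.0, -0.001] [0.24, -1.66, 3.57] | total d(local cm) [  1.88 -13.27  28.53] rot [ 0.     0.001 -0.008]
```

servo_tool(commands=[0,0,0,0,-3,0,0.25,0,0,0,0,-4.7,0,0.25,0,0,0,0,-4.7,0,0.25,0,0,0,0.15,0,3.5,0.25,0,0,0,0.15,0,3.5,0.25,0,0,0,0.15,0,3.5,0.25,0,0,0,0.15,0,3.5,0.25,0,0,0,0.15,0,3.5,0.25,0,0,0,0.15,0,3.5,0.25,0,0,0,0.15,0,3.5,0.25,0,0,0,0.15,0,3.5,0.25,0,0,0,0,0,0,0.25])

```text
t: 44.05
tool_pos: [0.5998, -0.3325, 0.1752]
tool_rot: [-0.205, -2.124, 2.129]
contact_force: [0.7, 1.1, -2.0]
opening: 0.0352
```

Run:
```python
from pk import *
p=slot(.1055)
plan([p[0],p[1],.08],down(JT))
snap('wrist','w28.png')
```

```text
t 44.05 pos [ 0.5998 -0.3325  0.1752] F [ 0.7  1.1 -2. ] open 0.0352
[[-0.983  0.006 -0.185]
 [ 0.185 -0.003 -0.983]
 [-0.006 -1.     0.001]]
q [-0.62  0.23  1.52  0.    1.39  1.14]
N 3 row [-0.0, 0.002, -0.002] [0.08, 3.17, -0.14] | total d(local cm) [ 0.26  9.52 -0.42] rot [-0.001  0.005 -0.006]
```

View pics/w28.png

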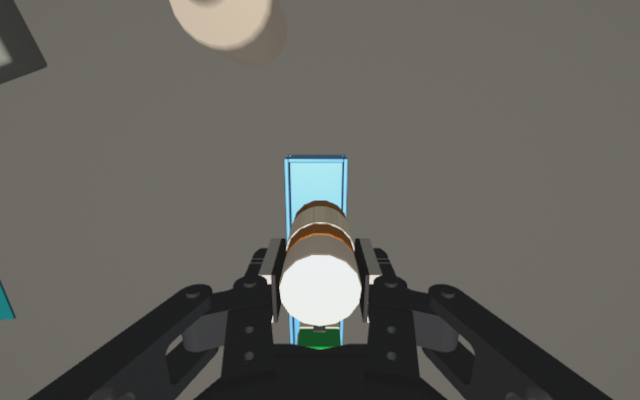

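servo_tool(commands=[0,0.005,-0.005,0.1,2,-0.4,0.25,0,0,0,0,2.5,0,0.25,0,0,0,0,2.5,0,0.25,0,0,0,0,1.2,0,0.25,0,0,0,0,0,0,0.25])

```text
t: 44.6
tool_pos: [0.6007, -0.3191, 0.0855]
tool_rot: [-0.196, -2.127, 2.119]
contact_force: [0.3, 0.4, -1.5]
opening: 0.0351
```

Run:
```python
from pk import *
p=slot(.1055)
plan([p[0],p[1],.0515],down(JT))
snap('wrist','w29.png')
```

```text
t 44.6 pos [ 0.6007 -0.3191  0.0855] F [ 0.3  0.4 -1.5] open 0.0351
[[-0.983 -0.002 -0.185]
 [ 0.185  0.004 -0.983]
 [ 0.002 -1.    -0.003]]
q [-0.6   0.3   1.58  0.    1.26  1.16]
N 1 row [0.003, 0.006, 0.002] [0.03, 3.39, 0.94] | total d(local cm) [0.03 3.39 0.94] rot [0.003 0.006 0.002]
```

View pics/w29.png

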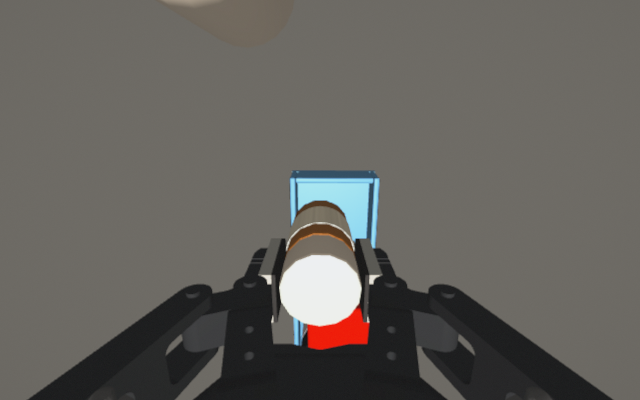

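Off by 9 mm to the left. Correcting before going lower.

servo_tool(commands=[0,0.005,0,0,0,0.9,0.25,0,0,0,0,0.3,0,0.25,0,0,0,0,0,0,0.25])

```text
t: 44.95
tool_pos: [0.6011, -0.3289, 0.0861]
tool_rot: [-0.205, -2.124, 2.122]
contact_force: [-0.2, 0.3, -1.4]
opening: 0.0348
```

Run:
```python
from pk import *
p=slot(.1055)
plan([p[0],p[1],.0515],down(JT))
```

```text
t 44.95 pos [ 0.6011 -0.3289  0.0861] F [-0.2  0.3 -1.4] open 0.0348
[[-0.982  0.003 -0.189]
 [ 0.189  0.001 -0.982]
 [-0.002 -1.    -0.001]]
q [-0.61  0.31  1.57  0.    1.26  1.15]
N 1 row [0.001, 0.002, -0.002] [0.27, 3.46, -0.02] | total d(local cm) [ 0.27  3.46 -0.02] rot [ 0.001  0.002 -0.002]
```

servo_tool(commands=[0,0,0,0.2,0.9,0,0.25,0,0,0,0,0.9,0,0.25,0,0,0,0,0.8,0,0.25,0,0,0,0,0,0,0.25])

```text
t: 45.35
tool_pos: [0.5999, -0.3296, 0.0601]
tool_rot: [-0.21, -2.123, 2.124]
contact_force: [-0.1, 0.3, -1.9]
opening: 0.0347
```

Run:
```python
from pk import *
p=slot(.1055)
plan([p[0],p[1],.0515],down(JT))
```

```text
t 45.35 pos [ 0.5999 -0.3296  0.0601] F [-0.1  0.3 -1.9] open 0.0347
[[-0.982  0.006 -0.19 ]
 [ 0.19  -0.001 -0.982]
 [-0.006 -1.     0.   ]]
q [-0.61  0.33  1.59  0.    1.21  1.15]
N 1 row [-0.0, 0.001, -0.006] [0.16, 0.86, -0.12] | total d(local cm) [ 0.16  0.86 -0.12] rot [-0.     0.001 -0.006]
```

servo_tool(commands=[0,0,-0.005,0.15,0.5,-0.1,0.25,0,0,0,0,0.4,0,0.25,0,0,0,0,0.2,0,0.25,0,0,0,0,0.2,0,0.25])

```text
t: 45.75
tool_pos: [0.5992, -0.3285, 0.0496]
tool_rot: [-0.203, -2.121, 2.121]
contact_force: [-5.8, 3.0, 11.4]
opening: 0.0352
```

On the floor. Releasing, rising clear, then a full check.

servo_tool(commands=[0,0,0,0,-0.1,0,0.25,0,0,0,0,0,0,0.55,0,0,0,0,0,0,0.55,0,0,0,0,-2,0,0.55,0,0,0,0,-4,0,0.55,0,0,0,0,-5,0,0.55,0,0,0,0,-5,0,0.55,0,0,0,2,-1,0,0.55,0,0,0,4,-1,0,0.55,0,0,0,4,-1,0,0.55,0,0,0,4,0,0,0.55,0,0,0,0,0,0,0.55])

```text
t: 46.95
tool_pos: [0.458, -0.3011, 0.2468]
tool_rot: [-0.202, -2.121, 2.124]
contact_force: [0.9, -0.2, -0.0]
opening: 0.047
```

Run:
```python
from pk import *
st()
d=snap('wrist','w30.png'); tray(d)
obj(d,.597,-.328,.079,.03); obj(d,.55,-.319,.09,.03); obj(d,.448,-.303,.09,.03);obj(d,.499,-.309,.054,.024,.004); obj(d,.401,-.2906,.054,.03,.004)
d=snap('side','side9.png')
d=snap('scene','scene9.png')
import meas; meas.run()
W=cloud(d)
k=(abs(W[...,0]-.6)<.08)&(abs(W[...,1]-.12)<.06)&(W[...,2]>.015)&(W[...,2]<.16);p=W[k]
for z in (.02,.05,.08,.11,.14):
    q=p[abs(p[:,2]-z)<.008]; print(z,np.round(q.mean(0),3))
```

```text
t 46.95 pos [ 0.458  -0.3011  0.2468] F [ 0.9 -0.2 -0. ] open 0.047
[[-0.982  0.    -0.188]
 [ 0.188 -0.002 -0.982]
 [-0.001 -1.     0.002]]
q [-0.72 -0.14  1.77 -0.    1.51  1.04]
tray rim [ 494.7 -308.2] [ 62.3 262.6] 79.23 1781
obj [ 596.8 -327.9] [34.6 35. ] 78.6 z 0.0794 n 1371
obj [ 549.4 -318.9] [33.7 38.9] 79.2 z 0.0895 n 1677
obj [ 447.9 -302.8] [39.4 33.9] 78.5 z 0.0894 n 1287
obj [ 497.8 -308.6] [46.7 46. ] 79.7 z 0.0537 n 1524
obj [ 399.1 -289.7] [46.1 42.7] 80.4 z 0.0537 n 1123
scene px [396.  56.] n 1572 top 0.297 topctr [169. 151.] size [75. 37.] ang 89.9 col [67. 45. 42.]
scene px [16. 45.] n 76 top 0.224 topctr [ 481. -894.] size [48. 13.] ang 17.2 col [29.5 29.  29. ]
scene px [185.  66.] n 163 top 0.299 topctr [ 458. -333.] size [19. 29.] ang 35.5 col [34. 35. 35.]
scene px [202.  75.] n 123 top 0.299 topctr [ 479. -266.] size [14. 32.] ang 10.4 col [45. 45. 46.]
scene px [40. 99.] n 276 top 0.055 topctr [ 497. -894.] size [63. 19.] ang 9.0 col [129.5 125.  113. ]
scene px [199. 148.] n 2182 top 0.091 topctr [ 514. -312.] size [ 46. 170.] ang 82.8 col [117. 112. 10
[... 2071 characters left out ...]
topctr [597. 117.] size [61. 12.] ang 83.1 col [166. 154. 145.]
side px [239. 188.] n 97 top 0.022 topctr [372. 222.] size [59. 31.] ang 60.4 col [ 88.  55. 101.]
side px [395. 232.] n 1076 top 0.043 topctr [782. -44.] size [ 75. 110.] ang 6.2 col [169. 159. 159.]
side px [414. 310.] n 1142 top 0.159 topctr [ 749. -300.] size [29. 29.] ang 68.4 col [199. 157. 143.]
side px [308. 342.] n 2835 top 0.09 topctr [ 506. -317.] size [ 43. 155.] ang 79.2 col [142. 154. 135.]
side px [474. 398.] n 86 top 0.081 topctr [ 811. -522.] size [ 7. 71.] ang 76.7 col [196.5 162.  122. ]
0.02 [0.641 0.117 0.022]
0.05 [0.634 0.118 0.05 ]
0.08 [0.624 0.119 0.08 ]
0.11 [0.615 0.121 0.11 ]
0.14 [0.603 0.121 0.141]
```

View pics/w30.png

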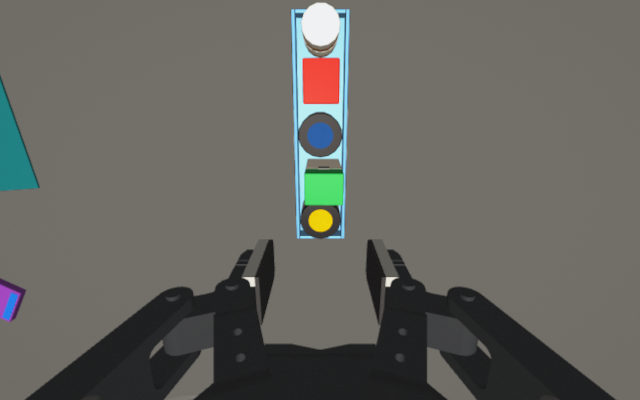

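View pics/scene9.png

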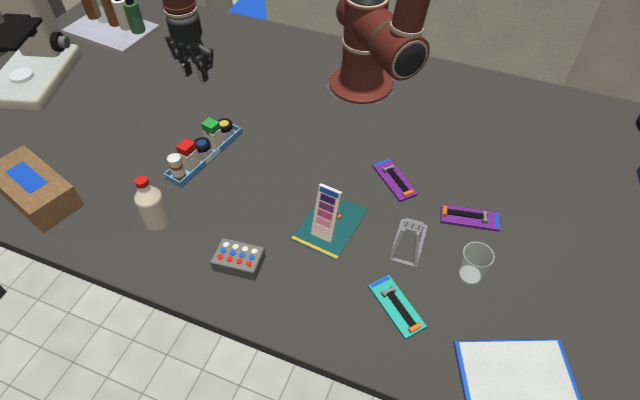

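View pics/side9.png

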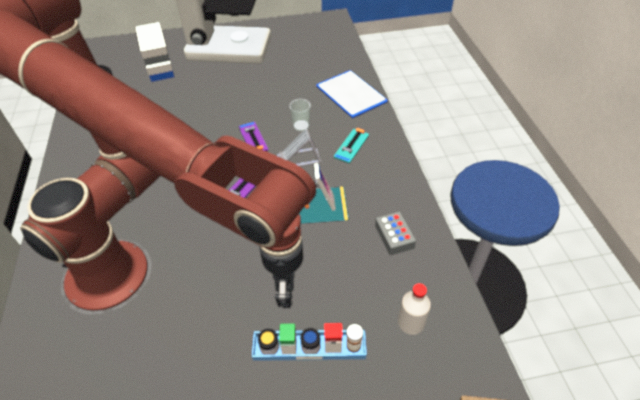

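All five items stand in the tray, their tops matching seated heights, and the card has not moved. The counter, wash bottle and beaker are within about 1 mm of their first readings. Handing in.

Run:
```python
from h import *
print(ticket.finish_job())
```

```text
the job is handed in; nothing more can be done
None
```

The job is handed in after about 47 s of robot time. My last checks found nothing out of place, though `finish_job()` gives no verdict.

- **Card:** I swung the leg out to its stop (about 0.63 rad measured, plus a final nudge). The card stands alone in the middle of the mat, swatches facing the yellow edge. It leans about 18° and sits square to the mat within a few degrees. In the mat's frame, its lower edge is about 45 mm towards the yellow edge and its foot about 30 mm the other way. While I lowered it, only the foot seemed to carry load, so the lower edge settled the last couple of millimetres on release. I did not measure that edge's height directly.
- **Tray:** From the robot outwards it holds the yellow-spot tin, green box, blue-spot tin, red box and oil bottle. All are upright, with tops at 54, 89, 54, 89 and 79 mm, within about 1 mm of fully seated. I found no yellow slide box on the bench, and neither tin moved before I reached it.
- **Bystanders:** The tally counter, wash bottle and beaker read within about 1 mm of their first positions, apart from a beaker reading in the side view that differs by a few mm from the scene view. Wrist force peaked at about 19 N while setting items down.

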